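Put the spices back in the two-tier rack

TASK

Cooking is done: put the jars standing about on the worktop back into the wooden two-tier spice rack. Lift the loose top board off its two pins and lay it aside, stand all the spice jars upright on the bottom shelf in one straight row, close side by side and starting at the end panel nearest the robot, then seat the board back flat on both pins and stand the salt and pepper shakers close side by side on it, along its middle line. Leave the other things where they are.

Things in the scene. Friction and masses are not known exactly. Their poses are not given: they have to be found in the camera images.
- rack: Wooden two-tier spice rack without its top board; it does not move. Origin: centre of its footprint on the worktop; y along its length to its near end (the one nearest the robot), x across it, z up. Bottom shelf: upper face at z = 10 mm, 205 mm long and 60 mm deep inside, between low rails (6 mm thick, tops at z = 30 mm). End panels: inner faces at y = +-102.5 mm, 12 mm thick, 72 mm deep, tops at z = 122 mm.
- rack_seat (a point): Point of the rack 122 mm above its origin, where the seated board's origin belongs; axes as the rack's. In the middle of each end panel's top, at y = +-108.5 mm from here, stands a dowel pin 10 mm in diameter and 10 mm high with a tapered tip.
- rack_start (a point): Point of the rack on the bottom shelf's upper face, at the foot of the near end panel's inner face, on the shelf's middle line: the row of spice jars starts here (first jar's wall within 20 mm of it) and runs away from the robot, towards the rack's -y, with gaps of at most 10 mm. Axes as the rack's.
- hob_front (a point): Point on the free front part of the flat glass hob (cold, 4.5 mm above the worktop) left of the jars: the board can be laid here lengthwise along world y. Overhead: the microwave above the hob begins at x = 0.575 m, z = 0.43 m; the cabinets above the worktop at x = 0.63 m, z = 0.47 m.
- top_board: Loose top board of the rack, plain wood, 245 mm long (y), 66 mm wide (x), 13 mm thick, 0.22 kg; through holes of 15 mm diameter at y = +-108.5 mm on its middle line take the pins. Origin: centre of its underside, z up. Starts seated; either way round will do. Can be gripped across its width, from above. Seated, its upper face is 135 mm above the worktop.
- spice_a: Spice jar, round, 41 mm diameter and 105 mm tall, dark screw cap (the top 21 mm, 40 mm diameter); 0.11 kg. Two to four of the four spice jars are there, varying; an absent one reads None. Starts upright on the worktop left of the rack. Origin: centre of its underside, z along its axis.
- spice_b: Spice jar, round, 41 mm diameter and 105 mm tall, dark screw cap (the top 21 mm, 40 mm diameter); 0.11 kg. Two to four of the four spice jars are there, varying; an absent one reads None. Starts upright on the worktop left of the rack. Origin: centre of its underside, z along its axis.
- spice_c: Spice jar, squarish with rounded corners, 41 mm across its flats (square to its x and y axes), 49 mm across the corners, 96 mm tall, round mustard-coloured screw cap (the top 20 mm, 41 mm diameter); 0.11 kg. Two to four of the four spice jars are there, varying; an absent one reads None. Starts upright on the worktop left of the rack. Origin: centre of its underside, z along its axis.
- spice_d: Spice jar, squarish with rounded corners, 41 mm across its flats (square to its x and y axes), 49 mm across the corners, 96 mm tall, round mustard-coloured screw cap (the top 20 mm, 41 mm diameter); 0.11 kg. Two to four of the four spice jars are there, varying; an absent one reads None. Starts upright on the worktop left of the rack. Origin: centre of its underside, z along its axis.
- shaker_salt: Glass table shaker, half full of white salt, 90 mm tall, widest (44 mm) at 30 mm, tapering to a domed metal top with a straight band 34 mm across from 66 to 78 mm up; 0.1 kg. Starts upright on the worktop. Origin: centre of its underside, z up along its axis. Its rounded base lets it lean by 2 degrees.
- shaker_pepper: Glass table shaker, half full of dark pepper, 90 mm tall, widest (44 mm) at 30 mm, tapering to a domed metal top with a straight band 34 mm across from 66 to 78 mm up; 0.1 kg. Starts upright on the worktop. Origin: centre of its underside, z up along its axis. Its rounded base lets it lean by 2 degrees.
- kitchen_timer: Bystander: wind-up kitchen timer, 67 mm across, 59 mm tall, standing on the worktop behind the jars; leave it alone. Origin: centre of its underside.
- tub: Bystander: flat lidded tub, 90 mm across, 32 mm tall, on the worktop behind the rack; leave it alone. Origin: centre of its underside.
- spoon: Bystander: spoon, 201 mm long, lying at the back of the hob; leave it alone. Origin: its middle, underside.
Not all that is in view belongs to the job. What is shaped like the spice_b but orange is not meant.

How it is judged (in metres and radians):
On the way, in this order (a step that is already met when the one before it is completed fails the run):
1. the top board is lifted off the pins (distance between top_board and rack_seat above 0.06 m), for 0.2 s.
2. all the spice jars stand in one close row on the bottom shelf (z of spice_a in the frame of rack between 0.006 and 0.014 m and x of spice_a in the frame of rack between -0.012 and 0.012 m and angle between each of spice_a, spice_b, spice_c, spice_d's own z axis and vertical below 0.1 rad and z of spice_b in the frame of rack between 0.006 and 0.014 m and x of spice_b in the frame of rack between -0.012 and 0.012 m and z of spice_c in the frame of rack between 0.006 and 0.014 m and x of spice_c in the frame of rack between -0.012 and 0.012 m and z of spice_d in the frame of rack between 0.006 and 0.014 m and x of spice_d in the frame of rack between -0.012 and 0.012 m and linear speed of each of spice_a, spice_b, spice_c, spice_d below 0.02 m/s and (y of spice_a in the frame of rack between 0.0565 and 0.0845 m or (y of spice_a in the frame of rack between 0.0005 and 0.0425 m and ((y of spice_b in the frame of rack between 0.0565 and 0.0845 m and horizontal distance between spice_a and spice_b below 0.056 m) or (y of spice_c in the frame of rack between 0.0565 and 0.0845 m and horizontal distance between spice_a and spice_c below 0.056 m) or (y of spice_d in the frame of rack between 0.0565 and 0.0845 m and horizontal distance between spice_a and spice_d below 0.056 m))) or (y of spice_a in the frame of rack between -0.0555 and 0.0005 m and ((y of spice_b in the frame of rack between 0.0005 and 0.0425 m and horizontal distance between spice_a and spice_b below 0.056 m) or (y of spice_c in the frame of rack between 0.0005 and 0.0425 m and horizontal distance between spice_a and spice_c below 0.056 m) or (y of spice_d in the frame of rack between 0.0005 and 0.0425 m and horizontal distance between spice_a and spice_d below 0.056 m))) or (y of spice_a in the frame of rack between -0.1145 and -0.0415 m and ((y of spice_b in the frame of rack between -0.0555 and 0.0005 m and horizontal distance between spice_a and spice_b below 0.056 m) or (y of spice_c in the frame of rack between -0.0555 and 0.0005 m and horizontal distance between spice_a and spice_c below 0.056 m) or (y of spice_d in the frame of rack between -0.0555 and 0.0005 m and horizontal distance between spice_a and spice_d below 0.056 m)))) and (y of spice_b in the frame of rack between 0.0565 and 0.0845 m or (y of spice_b in the frame of rack between 0.0005 and 0.0425 m and ((y of spice_a in the frame of rack between 0.0565 and 0.0845 m and horizontal distance between spice_b and spice_a below 0.056 m) or (y of spice_c in the frame of rack between 0.0565 and 0.0845 m and horizontal distance between spice_b and spice_c below 0.056 m) or (y of spice_d in the frame of rack between 0.0565 and 0.0845 m and horizontal distance between spice_b and spice_d below 0.056 m))) or (y of spice_b in the frame of rack between -0.0555 and 0.0005 m and ((y of spice_a in the frame of rack between 0.0005 and 0.0425 m and horizontal distance between spice_b and spice_a below 0.056 m) or (y of spice_c in the frame of rack between 0.0005 and 0.0425 m and horizontal distance between spice_b and spice_c below 0.056 m) or (y of spice_d in the frame of rack between 0.0005 and 0.0425 m and horizontal distance between spice_b and spice_d below 0.056 m))) or (y of spice_b in the frame of rack between -0.1145 and -0.0415 m and ((y of spice_a in the frame of rack between -0.0555 and 0.0005 m and horizontal distance between spice_b and spice_a below 0.056 m) or (y of spice_c in the frame of rack between -0.0555 and 0.0005 m and horizontal distance between spice_b and spice_c below 0.056 m) or (y of spice_d in the frame of rack between -0.0555 and 0.0005 m and horizontal distance between spice_b and spice_d below 0.056 m)))) and (y of spice_c in the frame of rack between 0.0565 and 0.0845 m or (y of spice_c in the frame of rack between 0.0005 and 0.0425 m and ((y of spice_a in the frame of rack between 0.0565 and 0.0845 m and horizontal distance between spice_c and spice_a below 0.056 m) or (y of spice_b in the frame of rack between 0.0565 and 0.0845 m and horizontal distance between spice_c and spice_b below 0.056 m) or (y of spice_d in the frame of rack between 0.0565 and 0.0845 m and horizontal distance between spice_c and spice_d below 0.056 m))) or (y of spice_c in the frame of rack between -0.0555 and 0.0005 m and ((y of spice_a in the frame of rack between 0.0005 and 0.0425 m and horizontal distance between spice_c and spice_a below 0.056 m) or (y of spice_b in the frame of rack between 0.0005 and 0.0425 m and horizontal distance between spice_c and spice_b below 0.056 m) or (y of spice_d in the frame of rack between 0.0005 and 0.0425 m and horizontal distance between spice_c and spice_d below 0.056 m))) or (y of spice_c in the frame of rack between -0.1145 and -0.0415 m and ((y of spice_a in the frame of rack between -0.0555 and 0.0005 m and horizontal distance between spice_c and spice_a below 0.056 m) or (y of spice_b in the frame of rack between -0.0555 and 0.0005 m and horizontal distance between spice_c and spice_b below 0.056 m) or (y of spice_d in the frame of rack between -0.0555 and 0.0005 m and horizontal distance between spice_c and spice_d below 0.056 m)))) and (y of spice_d in the frame of rack between 0.0565 and 0.0845 m or (y of spice_d in the frame of rack between 0.0005 and 0.0425 m and ((y of spice_a in the frame of rack between 0.0565 and 0.0845 m and horizontal distance between spice_d and spice_a below 0.056 m) or (y of spice_b in the frame of rack between 0.0565 and 0.0845 m and horizontal distance between spice_d and spice_b below 0.056 m) or (y of spice_c in the frame of rack between 0.0565 and 0.0845 m and horizontal distance between spice_d and spice_c below 0.056 m))) or (y of spice_d in the frame of rack between -0.0555 and 0.0005 m and ((y of spice_a in the frame of rack between 0.0005 and 0.0425 m and horizontal distance between spice_d and spice_a below 0.056 m) or (y of spice_b in the frame of rack between 0.0005 and 0.0425 m and horizontal distance between spice_d and spice_b below 0.056 m) or (y of spice_c in the frame of rack between 0.0005 and 0.0425 m and horizontal distance between spice_d and spice_c below 0.056 m))) or (y of spice_d in the frame of rack between -0.1145 and -0.0415 m and ((y of spice_a in the frame of rack between -0.0555 and 0.0005 m and horizontal distance between spice_d and spice_a below 0.056 m) or (y of spice_b in the frame of rack between -0.0555 and 0.0005 m and horizontal distance between spice_d and spice_b below 0.056 m) or (y of spice_c in the frame of rack between -0.0555 and 0.0005 m and horizontal distance between spice_d and spice_c below 0.056 m))))), for 0.2 s.
3. the top board is seated on both pins again (horizontal distance between top_board and rack_seat below 0.006 m and z of top_board in the frame of rack_seat between -0.003 and 0.004 m and angle between top_board's own z axis and vertical below 0.03 rad and angle between the y axis of top_board and the y axis of rack, either way round below 0.05 rad), for 0.2 s.
At the end, for the whole second after the job is handed in: Spice jars upright on the bottom shelf, within 12 mm of its middle line, the first under 25 mm from the near panel, neighbours' axes under 56 mm apart; board flat on the panels, within 6 mm of its seat; shakers upright on it, within 14 mm of its middle line, axes under 60 mm apart; all at rest (all of step 2 and all of step 3 and z of shaker_salt in the frame of rack between 0.131 and 0.14 m and x of shaker_salt in the frame of rack between -0.014 and 0.014 m and y of shaker_salt in the frame of rack between -0.115 and 0.115 m and angle between each of shaker_salt, shaker_pepper's own z axis and vertical below 0.1 rad and z of shaker_pepper in the frame of rack between 0.131 and 0.14 m and x of shaker_pepper in the frame of rack between -0.014 and 0.014 m and y of shaker_pepper in the frame of rack between -0.115 and 0.115 m and horizontal distance between shaker_salt and shaker_pepper below 0.06 m and linear speed of each of shaker_salt, shaker_pepper, top_board below 0.02 m/s); the robot touches nothing.
It fails at once if a bystander (timer, tub or spoon) is shifted by more than 3 cm (distance of any of kitchen_timer, tub, spoon from where it was at the start of the episode above 0.03 m).
Of spice_a, spice_b, spice_c, spice_d only 2 to 4 are there at a start; the rules pass over those that are not, and their reading is None.
At some moment in a run one of top_board may be knocked a few centimetres aside while the robot is not near it.
It also fails if it takes over 208 s, if anything falls off the work surface, if the arm or the gripper's body presses on something with over 40 N, if the wrist force passes 120 N, or if a joint passes its speed limit or range.

ROBOT

A 6-joint arm with a two-finger parallel gripper is mounted at the origin on a cart in front of the work surface, level with it; the furniture and walls round the work are solid. World frame = base frame: x ahead of the robot, y to its left, z up, the work surface at z = 0. Lengths are in mm, angles in degrees, forces in N, time in s.
With the tool pointing down it reaches from about 350 to 850 mm from the base axis. Payload 8.1 kg.
Tool frame: the origin (TCP) lies at the very end of the fingers, on their centre line; the grasp point (between the pads) lies 19 mm behind it (r.grip_depth is the distance from the TCP to the grasp point, in mm); y points along the fingers, z is the direction in which the jaws open and shut, and the axes are right-handed (so a half turn about y gives the same grasp; the last joint's range is limited). The gripper opens to 85 mm and grips with 20 to 120 N. Pads are 22 mm wide; open, the fingers measure 114 mm over their backs; the gripper's body (76 mm by 85 mm) begins 54 mm behind the grasp point. The pads swing forward as they close: fully open they stand 13 mm farther back than shut.
Start: joints at [65.867, 7.471, 85.268, -0, 87.261, -4.893], TCP at [197.693, 566.5, 231.292] pointing down, gripper open.
Joint ranges: [-169.43, 169.43], [-51.17, 129.36], [1.28, 143.12], [-76.62, 256.62], [0, 156.53], [-152.29, 152.29]. Speed limits (degrees/s): [136.94, 136.94, 159.86, 180, 180, 180].

INTERFACE

Orientations are given as [roll, pitch, yaw] about the fixed x, y, z axes, in that order (R = Rz(yaw) Ry(pitch) Rx(roll)).
In Python, from bench import readout, eyes, r gives the robot as it stands. The module is installed in compiled form; this text tells all that it offers.
- The arm moves only by the tool move_arm, never from a script. Its argument "motion" is text: rows parted by semicolons, each of 6 numbers parted by spaces: the shift along the world's x, y, z in cm, then the turn, a rotation vector about the world's x, y, z in degrees. A call has 1 to 10 rows; each row is the pose to reach, as a shift and turn from the pose commanded when the call began; what a row does not reach only later rows make up. A row lasts 1/12 s, in which the tool goes at most 41.7 mm and 7.16 degrees, less where a joint would pass 70% of its speed; a pose out of reach is approached as far as the arm can. A call with a gripper value outside its range is refused whole. "fingers" is the finger opening in cm, from 0 to 8.54, set as the call begins (left out, the last holds). The fingers move at their own pace and stop on an object; "squeeze" is the grip in N (left out, the last holds). Time passes only in rows, so rows that repeat a pose let the fingers close. It gives the time, the measured TCP pose, the force and the opening at its end, in the units of the state.
- readout.sense(): the state, without advancing time (a new reading comes with each control period).
- eyes.snapshot(name): name is "scene" or "side" or "wrist"; returns a dict with "image" (384x512x3 uint8, blue, green, red), "fx", "fy", "cx", "cy" (pixels), "world_to_cam" (4x4, takes a point from world to camera coordinates). Camera axes: x right, y down, z forward; pixel columns grow to the right and rows downward; lengths in mm; the calibration is good to about 2 mm. A picture is of the moment at which its call begins. There is no depth.
- r.hand_in(): hands the job in, once; it reports no verdict.
The state is a dict: "time": time; "joint_pos": joint angles; "qd": joint speeds; "joint_efforts": joint torques, N m; "tool_pos": TCP position; "tcp_rot": TCP orientation; "ft_force": force on the tool from outside, world axes, zero at the start; "wrist_torque": the same for the moment, N m; "finger_gap": finger opening in mm.
Only numpy, scipy, OpenCV 4.12 (cv2) and the standard library are available. Lean on these libraries where they do the work, as an engineer would, in place of code of your own. Each camera call takes 0.05 s, during which the arm holds its last target. There are 200 camera calls.

## Working session

There is one attempt and no reset: what is moved stays moved. The work goes in short steps, Python scripts to look and compute and a tool call to move; the robot and the scene stay as the last step left them, time stands still between calls to the robot, and variables do not carry over. Pictures are saved under pics/ and viewed, about 12 in all and at most 16, crops included, and the job is handed in when it is done.

Besides the shell and the picture viewer there is one more tool, called after "Request:" in YAML: its name, and indented under it one key for each argument. move_arm: Moves the arm, as the interface text tells. Its arguments: {"type":"object","properties":{"motion":{"type":"string"},"fingers":{"type":"number"},"squeeze":{"type":"number"}},"required":["motion"]}

```bash
mkdir -p pics; cat > h.py <<'E'
import numpy as np, cv2
from bench import readout, eyes, r
def snap(n,f):
    s=eyes.snapshot(n); cv2.imwrite('pics/'+f,s['image']); np.savez('pics/'+f[:-4]+'.npz',**{k:s[k] for k in('fx','fy','cx','cy','world_to_cam')}); return s
def load(f): return dict(np.load('pics/'+f+'.npz'))
def ray(s,u,v):
    W=np.array(s['world_to_cam']);R=W[:3,:3];t=W[:3,3]
    d=R.T@np.array([(u-s['cx'])/s['fx'],(v-s['cy'])/s['fy'],1]);return -R.T@t,d
def atz(s,u,v,z):
    o,d=ray(s,u,v);return (o+d*(z-o[2])/d[2]).round(1)
def proj(s,p):
    W=np.array(s['world_to_cam']);c=W[:3,:3]@np.array(p,float)+W[:3,3];return np.array([s['fx']*c[0]/c[2]+s['cx'],s['fy']*c[1]/c[2]+s['cy']]).round(1)
E
python3 - <<'E'
from h import *
a=snap('scene','s0.png');b=snap('side','d0.png');c=snap('wrist','w0.png')
cv2.imwrite('pics/sd0.png',cv2.resize(a['image'],(800,600),interpolation=cv2.INTER_CUBIC))
cv2.imwrite('pics/d0b.png',np.hstack([cv2.resize(b['image'],(400,300)),cv2.resize(c['image'],(400,300))]))
for s in(a,b,c):print(s['fx'],ray(s,256,192))
print(readout.sense())
E
```

```text
419.77806386057296 (array([-160.46843744, -609.56451495, 1109.42459558]), array([ 0.52893706,  0.46775447, -0.70827133]))
352.32467781075127 (array([492.10071641, 884.31767784, 769.16973036]), array([ 0.04908136, -0.78680543, -0.61544997]))
274.1727550212445 (array([129.57662943, 590.85572406, 373.67560271]), array([ 0.26881384, -0.09345481, -0.95865122]))
{'time': 0.15, 'joint_pos': array([ 6.58691193e+01,  7.50643633e+00,  8.53148613e+01, -1.78904785e-03,
        8.72616633e+01, -4.89156629e+00]), 'qd': array([-0.05145486, -0.1444365 , -0.25336943, -0.01580773, -0.02569562,
        0.00453329]), 'joint_efforts': array([-2.07681542e-04, -5.70063865e+01, -5.01161528e+01, -2.62757358e-04,
        9.60411126e-03, -6.41008953e-06]), 'tool_pos': array([197.50986564, 566.11107612, 230.47300996]), 'tcp_rot': array([-9.00828111e+01,  5.29372622e-03, -1.92392315e+01]), 'ft_force': array([-0.74053426, -1.08274502,  0.77616487]), 'wrist_torque': array([-0.03826686,  0.015914  , -0.03899167]), 'finger_gap': 85.51059803102777}
```

View pics/sd0.png

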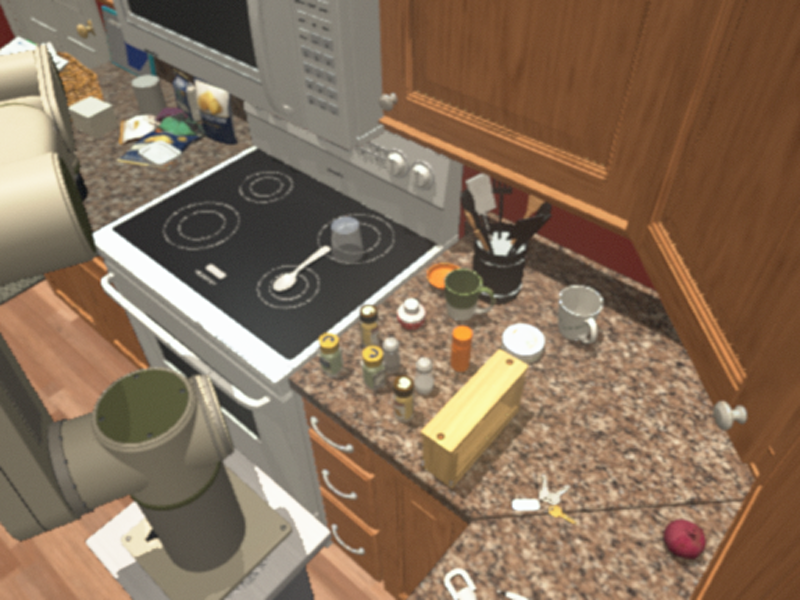

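View pics/d0b.png

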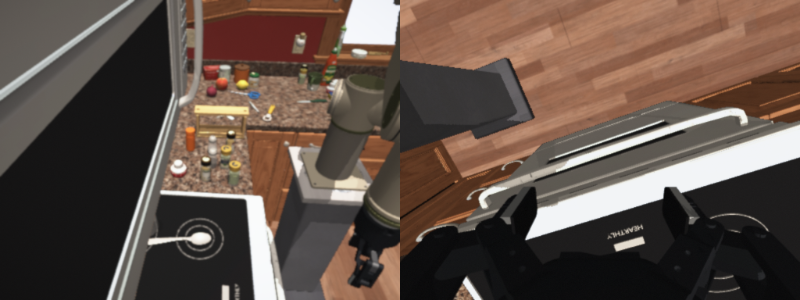

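In the overview: the dark-capped jars' caps are at (369,313) and (403,383), the mustard-capped ones at (329,341) and (373,353). The shakers are at (391,345) and (424,365), the orange decoy at (461,335), and the board runs from (440,437) to (510,362). One close crop of each camera to check these.

```bash
python3 - <<'E'
import cv2,numpy as np
a=cv2.imread('pics/s0.png')[180:315,190:355];b=cv2.imread('pics/d0.png')[120:255,195:335]
cv2.imwrite('pics/c0.png',np.hstack([cv2.resize(a,None,fx=2.6,fy=4.0*.65,interpolation=2),cv2.resize(b,None,fx=2.6,fy=2.6,interpolation=2)]))
E
```

```text
(no output)
```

View pics/c0.png

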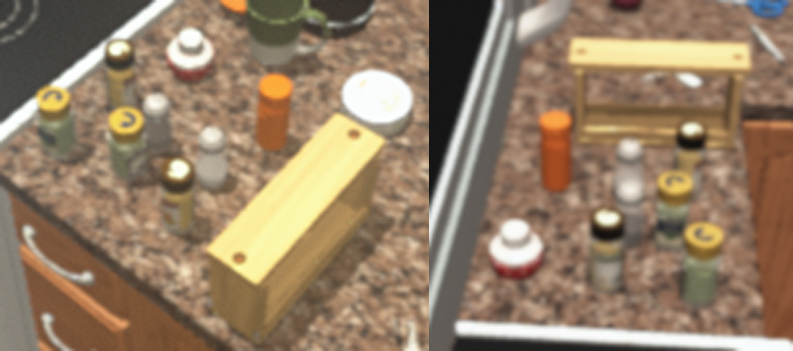

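```bash
python3 - <<'E'
from h import *
a=load('s0');b=load('d0')
A=lambda u,v,z:atz(a,190+u/2.6,180+v/2.6,z)
B=lambda u,v,z:atz(b,195+(u-429)/2.6,120+v/2.6,z)
for n,p,q,z in [('holeF',(353,134),(587,53),135),('holeN',(239,258),(738,57),135),('d1',(119,48),(607,218),105),('d2',(178,169),(691,129),105),('y1',(54,97),(704,234),96),('y2',(126,118),(675,182),96),('sh1',(157,103),(627,192),86),('sh2',(211,135),(629,150),86),('orange',(274,84),(556,120),105),('timer',(190,40),(516,235),59)]:
    print(n,A(*p,z),B(*q,z))
for p in [(210,248),(268,283),(384,140),(336,117)]:print('corner',A(*p,135))
E
```

```text
holeF [ 575.8 -234.1  135. ] [ 564.3 -226.7  135. ]
holeN [ 359.9 -238.6  135. ] [ 356.6 -233.4  135. ]
d1 [523.1  85.3 105. ] [519.3  89.9 105. ]
d2 [424.5 -98.9 105. ] [421.2 -96.5 105. ]
y1 [414.9  95.7  96. ] [409.5  98.4  96. ]
y2 [447.7   4.5  96. ] [441.6   5.1  96. ]
sh1 [496.8  -2.3  86. ] [498.6  16.5  86. ]
sh2 [500.6 -86.   86. ] [499.2 -70.4  86. ]
orange [ 601.8 -103.2  105. ] [ 595.8 -102.8  105. ]
timer [627.4  54.3  59. ] [626.6  74.7  59. ]
corner [ 349.7 -207.8  135. ]
corner [ 355.7 -279.7  135. ]
corner [ 591.3 -265.9  135. ]
corner [ 584.3 -204.6  135. ]
```

All four spice jars are present: dark caps (a, b) at about (521,87) and (423,-98), mustard caps (c, d) at (412,97) and (445,5). The shakers are at about (498,7) and (500,-78). The orange jar at (599,-103) is the decoy. The hole spacing measures 217 mm against the true 217, so the scale holds. Moving towards the rack.

Request:
move_arm:
  motion: "25 -32 7 0 0 19; 25 -32 7 0 0 19; 25 -32 7 0 0 19; 25 -32 7 0 0 19; 25 -32 7 0 0 19; 25 -32 7 0 0 19; 25 -32 7 0 0 19; 25 -32 7 0 0 19; 25 -32 7 0 0 19; 25 -32 7 0 0 19"
  fingers: 8.54

```text
time: 0.98
tool_pos: [448.5, 244.5, 301.6]
tcp_rot: [-90.0, -0.0, -0.2]
ft_force: [0.4, 0.5, 0.2]
finger_gap: 85.5
```

```bash
python3 - <<'E'
from h import *
a=load('s0')
k=512/800
for n,u,v in [('trim front-right',290,357),('glass front-right',290,352),('glass front-left',115,235),('trim front-left',97,240),('glass FR crn',290,352),('trim right back',435,240),('label',210,270),('spoon tip',283,283),('burner front',290,305)]:print(n,atz(a,u*k,v*k,4.5))
E
```

```text
trim front-right [374.5 189.    4.5]
glass front-right [384.3 199.7   4.5]
glass front-left [358.  861.9   4.5]
trim front-left [315.3 880.5   4.5]
glass FR crn [384.3 199.7   4.5]
trim right back [891.  195.1   4.5]
label [436.7 554.1   4.5]
spoon tip [523.7 377.8   4.5]
burner front [483.5 308.3   4.5]
```

Request:
move_arm:
  motion: "-1 -38 0 0 0 0; -1 -38 0 0 0 0; -1 -38 0 0 0 0; -1 -38 0 0 0 0; -1 -38 0 0 0 0; -1 -38 0 0 0 0; -1 -38 0 0 0 0; -1 -38 0 0 0 0; -1 -38 0 0 0 0; -1 -38 0 0 0 0"

```text
time: 1.82
tool_pos: [436.5, -139.3, 300.8]
tcp_rot: [-90.1, 0.1, -0.6]
ft_force: [0.9, -0.1, -0.1]
finger_gap: 84.9
```

```bash
python3 - <<'E'
from h import *
s=snap('wrist','w1.png')
cv2.imwrite('pics/w1b.png',cv2.resize(s['image'],(800,600),interpolation=cv2.INTER_CUBIC));print(readout.sense()['tool_pos'])
E
```

```text
[ 436.83758701 -137.45203538  300.79839695]
```

View pics/w1b.png

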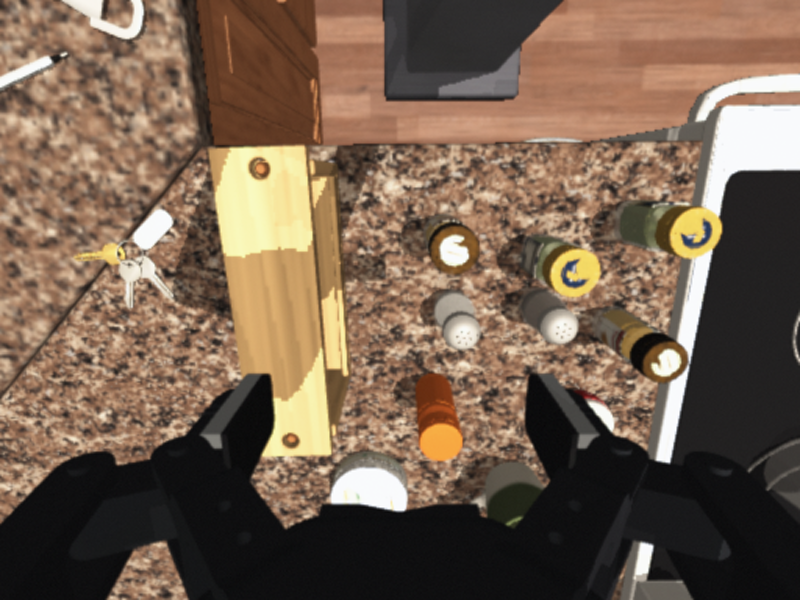

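```bash
python3 - <<'E'
from h import *
s=load('w1');k=.64
for n,u,v,z in [('holeN',260,168,135),('holeF',291,440,135),('d2',457,251,105),('y2',575,271,96),('y1',695,233,96),('d1',661,358,105),('sh2',461,333,89),('sh1',559,325,89),('or',440,440,105),
 ('cNl',210,148,135),('cNr',306,146,135),('cFl',258,457,135),('cFr',330,454,135)]:print(n,atz(s,u*k,v*k,z))
im=cv2.imread('pics/w1.png')[110:255,260:470]
cv2.imwrite('pics/w1c.png',cv2.resize(im,None,fx=3.6,fy=3.6,interpolation=2))
E
```

```text
holeN [ 360.2 -234.4  135. ]
holeF [ 577.1 -230.6  135. ]
d2 [424.6 -92.8 105. ]
y2 [443.8   6.8  96. ]
y1 [413.3 100.3  96. ]
d1 [518.9  85.  105. ]
sh2 [500.6 -85.   89. ]
sh1 [493.9   0.8  89. ]
or [ 598.8 -103.3  105. ]
cNl [ 346.9 -267.1  135. ]
cNr [ 346.2 -201.6  135. ]
cFl [ 593.5 -259.9  135. ]
cFr [ 591.  -198.8  135. ]
```

View pics/w1c.png

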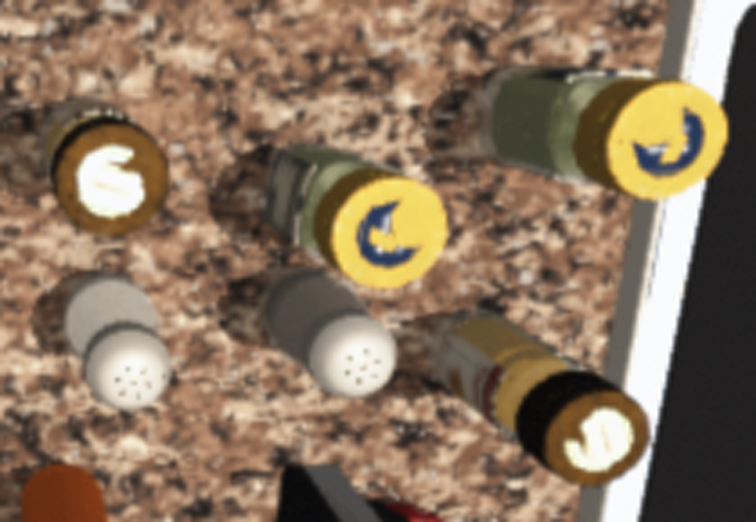

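The wrist view shows the board's holes at (260,168) and (291,440). That puts the board centre at about (468,-233) with 1° yaw; hole distance 217 and width 65 both match. I'll go above it first, then down.

Request:
move_arm:
  motion: "3 -9.9 -8 0 0 1.2; 3 -9.9 -12 0 0 1.2; 3 -9.9 -12 0 0 1.2; 3 -9.9 -12 0 0 1.2; 3 -9.9 -12 0 0 1.2; 3 -9.9 -12 0 0 1.2; 3 -9.9 -12 0 0 1.2; 3 -9.9 -12 0 0 1.2"

```text
time: 2.53
tool_pos: [468.9, -231.8, 183.5]
tcp_rot: [-90.1, -0.2, 1.0]
ft_force: [1.1, 0.8, 1.0]
finger_gap: 85.0
```

```bash
python3 - <<'E'
from h import *
s=snap('wrist','w2.png');t=readout.sense();print(t['tool_pos'],t['tcp_rot'])
cv2.imwrite('pics/w2b.png',cv2.resize(s['image'],(640,480)))
E
```

```text
[ 468.94155328 -231.96643461  183.64918104] [-90.09907387  -0.18355862   1.03798769]
```

View pics/w2b.png

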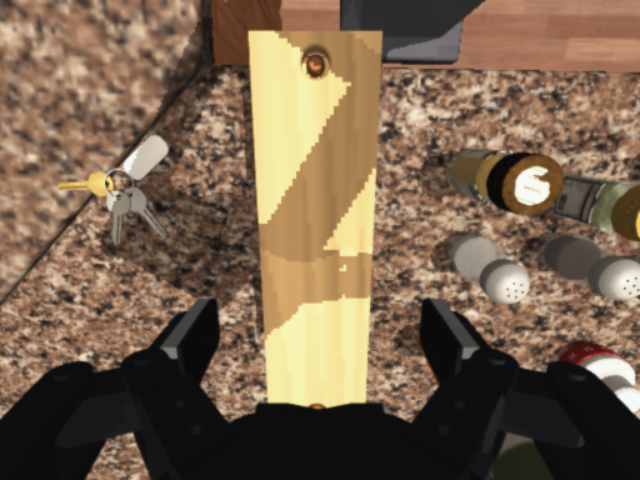

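The board is centred between the fingers (edges at 265/370 px, fingers at 218/420). Lowering, gripping and lifting.

Request:
move_arm:
  motion: "0 0 -3 0 0 0; 0 0 -5 0 0 0; 0 0 -6.5 0 0 0; 0 0 -7 0 0 0; 0 0 -7 0 0 0; 0 0 -7 0 0 0"

```text
time: 3.08
tool_pos: [468.5, -232.5, 112.9]
tcp_rot: [-90.1, -0.1, 1.0]
ft_force: [-0.1, -0.7, 0.7]
finger_gap: 85.6
```

Request:
move_arm:
  motion: "0 0 0 0 0 0; 0 0 0 0 0 0; 0 0 0 0 0 0; 0 0 0 0 0 0; 0 0 0 0 0 0; 0 0 0 0 0 0; 0 0 0 0 0 0; 0 0 0 0 0 0"
  fingers: 0
  squeeze: 60

```text
time: 3.75
tool_pos: [469.0, -233.3, 113.7]
tcp_rot: [-90.1, -0.2, 1.0]
ft_force: [-0.3, 1.4, 6.3]
finger_gap: 64.4
```

Request:
move_arm:
  motion: "0 0 0.5 0 0 0; 0 0 1 0 0 0; 0 0 1.5 0 0 0; 0 0 2.2 0 0 0; 0 0 4 0 0 0; 0 0 8 0 0 0; 0 0 12 0 0 0; 0 0 13 0 0 0; 0 0 13 0 0 0"

```text
time: 4.5
tool_pos: [469.9, -233.9, 246.9]
tcp_rot: [-90.3, -0.4, 1.0]
ft_force: [0.0, 0.1, -1.8]
finger_gap: 64.3
```

Gripped at 64.4 mm, board lifted. Carrying it to the hob front and turning it by -90°.

Request:
move_arm:
  motion: "-1.6 30 0 0 0 -50; -1.6 30 0 0 0 -50; -1.6 30 0 0 0 -50; -1.6 30 0 0 0 -50; -1.6 30 0 0 0 -50; -1.6 30 0 0 0 -50; -1.6 30 0 0 0 -50; -1.6 30 0 0 0 -50; -1.6 30 0 0 0 -50"

```text
time: 5.25
tool_pos: [449.8, 73.7, 239.3]
tcp_rot: [-90.0, 0.3, -49.3]
ft_force: [0.2, -1.0, -1.6]
finger_gap: 64.2
```

Request:
move_arm:
  motion: "-1.6 27 0 0 0 -41; -1.6 27 0 0 0 -41; -1.6 27 0 0 0 -41; -1.6 27 0 0 0 -41; -1.6 27 0 0 0 -41; -1.6 27 0 0 0 -41; -1.6 27 0 0 0 -41; -1.6 27 0 0 0 -41; -1.6 27 0 0 0 -41"

```text
time: 6.0
tool_pos: [434.0, 339.7, 238.8]
tcp_rot: [-90.2, -0.1, -89.8]
ft_force: [-0.4, -0.5, -2.2]
finger_gap: 64.4
```

```bash
python3 - <<'E'
from h import *
s=snap('wrist','w3.png');t=readout.sense();print(t['tool_pos'],t['tcp_rot'],t['joint_pos'],t['finger_gap'])
cv2.imwrite('pics/w3b.png',cv2.resize(s['image'],(640,480)))
E
```

```text
[434.52760171 338.01872647 239.01951987] [-90.16789089  -0.11819444 -89.82061758] [ 3.25495363e+01 -1.69995034e-01  9.24306422e+01 -9.94729540e-03
  8.79444343e+01  3.23707016e+01] 64.60640336584342
```

View pics/w3b.png

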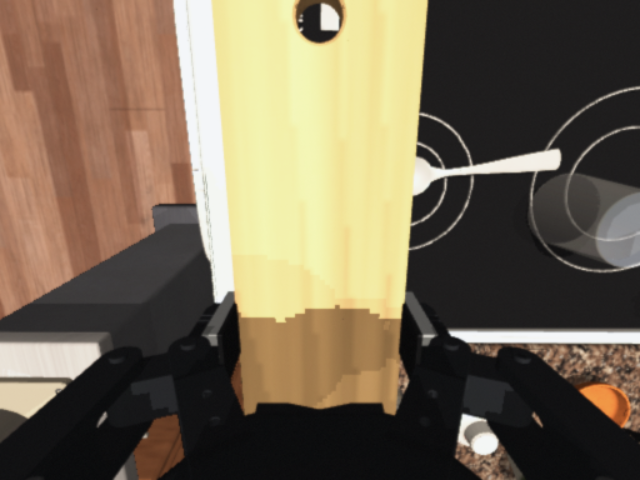

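```bash
python3 - <<'E'
from h import *
s=load('w3')
for n,u,v in [('right trim in',500,330),('right trim out',500,344),('front trim outer',188,120),('front glass',217,120),('front glass low',232,290),('spoon bowl',413,175)]:print(n,atz(s,u*.8,v*.8,4.5))
E
```

```text
right trim in [659.6 184.6   4.5]
right trim out [662.8 164.6   4.5]
front trim outer [296.8 430.3   4.5]
front glass [327.1 430.4   4.5]
front glass low [329.3 237.2   4.5]
spoon bowl [535.7 374.7   4.5]
```

The board is over the glass: spoon bowl at x=535, right trim at y=185. Board will cover 401–467 × 216–460. Lowering.

Request:
move_arm:
  motion: "0 0 -4 0 0 0; 0 0 -8 0 0 0; 0 0 -12 0 0 0; 0 0 -16 0 0 0; 0 0 -19 0 0 0; 0 0 -21 0 0 0; 0 0 -22 0 0 0; 0 0 -22.5 0 0 0; 0 0 -22.8 0 0 0; 0 0 -22.8 0 0 0"

```text
time: 6.88
tool_pos: [436.5, 337.4, 14.1]
tcp_rot: [-89.9, 0.0, -90.1]
ft_force: [0.3, 0.8, -1.3]
finger_gap: 64.2
```

Request:
move_arm:
  motion: "0 0 -0.2 0 0 0; 0 0 -0.4 0 0 0; 0 0 -0.6 0 0 0; 0 0 -0.6 0 0 0"

```text
time: 7.22
tool_pos: [435.9, 337.7, 7.5]
tcp_rot: [-90.0, 0.0, -90.0]
ft_force: [0.2, 0.1, -2.4]
finger_gap: 64.8
```

Request:
move_arm:
  motion: "0 0 -0.2 0 0 0; 0 0 -0.4 0 0 0; 0 0 -0.4 0 0 0"

```text
time: 7.47
tool_pos: [435.4, 337.4, 2.8]
tcp_rot: [-90.0, -0.0, -90.0]
ft_force: [-0.3, -0.4, -2.5]
finger_gap: 64.3
```

Request:
move_arm:
  motion: "0 0 -0.2 0 0 0; 0 0 -0.3 0 0 0; 0 0 -0.3 0 0 0"

```text
time: 7.72
tool_pos: [435.5, 337.4, -0.1]
tcp_rot: [-90.0, -0.0, -90.0]
ft_force: [-0.4, -0.1, -2.9]
finger_gap: 64.3
```

Request:
move_arm:
  motion: "0 0 -0.2 0 0 0; 0 0 -0.2 0 0 0; 0 0 -0.2 0 0 0"

```text
time: 7.97
tool_pos: [435.7, 337.5, -1.8]
tcp_rot: [-90.0, -0.0, -90.0]
ft_force: [0.3, -0.7, -2.3]
finger_gap: 64.6
```

Request:
move_arm:
  motion: "0 0 -0.15 0 0 0; 0 0 -0.15 0 0 0; 0 0 -0.15 0 0 0"

```text
time: 8.22
tool_pos: [435.8, 337.6, -2.0]
tcp_rot: [-90.0, -0.0, -90.0]
ft_force: [-4.8, -4.2, 10.3]
finger_gap: 64.4
```

Contact with the glass (10 N). Releasing, then rising and moving to the dark-capped jar at (424,-95).

Request:
move_arm:
  motion: "0 0 0.1 0 0 0; 0 0 0.1 0 0 0; 0 0 0.1 0 0 0; 0 0 0.1 0 0 0; 0 0 0.3 0 0 0; 0 0 2 0 0 0; 0 0 5 0 0 0; 0 0 9 0 0 0; 0 0 13 0 0 0; 0 0 17 0 0 0"
  fingers: 8.54

```text
time: 9.05
tool_pos: [435.2, 337.2, 168.4]
tcp_rot: [-90.0, -0.0, -90.0]
ft_force: [2.0, -0.7, -0.4]
finger_gap: 85.3
```

Request:
move_arm:
  motion: "-0.5 -26 6 0 0 50; -0.5 -26 6 0 0 50; -0.5 -26 6 0 0 50; -0.5 -26 6 0 0 50; -0.5 -26 6 0 0 50; -0.5 -26 6 0 0 50; -0.5 -26 6 0 0 50; -0.5 -26 6 0 0 50"

```text
time: 9.72
tool_pos: [431.2, 73.3, 228.6]
tcp_rot: [-90.0, -0.2, -39.9]
ft_force: [0.1, -1.0, 0.0]
finger_gap: 85.5
```

Request:
move_arm:
  motion: "-0.6 -17 0 0 0 40; -0.6 -17 0 0 0 40; -0.6 -17 0 0 0 40; -0.6 -17 0 0 0 40; -0.6 -17 0 0 0 40; -0.6 -17 0 0 0 40; -0.6 -17 0 0 0 40; -0.6 -17 0 0 0 40"

```text
time: 10.38
tool_pos: [424.5, -93.3, 226.8]
tcp_rot: [-90.0, 0.0, -0.0]
ft_force: [1.0, -0.0, 0.4]
finger_gap: 85.1
```

```bash
python3 - <<'E'
from h import *
s=snap('wrist','w4.png');a=snap('side','d4.png');t=readout.sense();print(t['tool_pos'],t['tcp_rot'],t['finger_gap'])
cv2.imwrite('pics/w4b.png',np.hstack([s['image'],cv2.resize(a['image'],None,fx=.56,fy=1*.56)[:, :].copy() if 0 else cv2.resize(a['image'],(288,384))]))
E
```

```text
[424.64138742 -92.4710773  226.82878595] [-8.99975004e+01 -2.42902996e-03 -1.70494200e-01] 85.0931240520624
```

View pics/w4b.png

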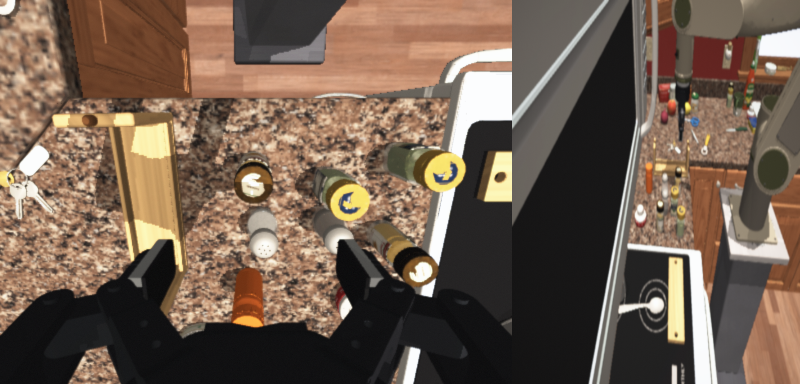

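The board lies flat on the hob. Caps in the wrist view: d2 (254,184), y2 (348,203), y1 (442,171), d1 (420,270); shakers (263,246) and (339,240); near pin (90,118).

```bash
python3 - <<'E'
from h import *
s=load('w4')
for n,u,v,z in [('d2',254,184,105),('y2',348,203,96),('y1',442,171,96),('d1',420,270,105),('sh2',263,246,89),('sh1',339,240,89),('pin',90,118,132)]:print(n,atz(s,u,v,z))
s=load('d4');k=512/288
for n,u,v,z in [('bN',672,261,17.5),('bF',676,338,17.5)]:print(n,atz(s,(u-512)*k,v,z))
E
```

```text
d2 [422.8 -94.1 105. ]
y2 [446.   5.  96.]
y1 [411.6  97.6  96. ]
d1 [520.9  88.7 105. ]
sh2 [499.9 -84.1  89. ]
sh1 [492.4   1.6  89. ]
pin [ 358.3 -231.4  132. ]
bN [451.6 228.   17.5]
bF [434.  455.6  17.5]
```

Request:
move_arm:
  motion: "-0.1 -0.1 -4 0 0 0; -0.1 -0.1 -8 0 0 0; -0.1 -0.1 -11 0 0 0; -0.1 -0.1 -13.5 0 0 0; -0.1 -0.1 -15 0 0 0; -0.1 -0.1 -15.6 0 0 0; -0.1 -0.1 -15.6 0 0 0; -0.1 -0.1 -15.6 0 0 0"
  fingers: 7

```text
time: 11.15
tool_pos: [424.2, -93.3, 71.6]
tcp_rot: [-90.0, -0.0, -0.0]
ft_force: [0.6, -0.6, 0.6]
finger_gap: 70.0
```

Request:
move_arm:
  motion: "0 0 0 0 0 0; 0 0 0 0 0 0; 0 0 0 0 0 0; 0 0 0 0 0 0; 0 0 0 0 0 0; 0 0 0 0 0 0; 0 0 0 0 0 0"
  fingers: 0
  squeeze: 40

```text
time: 11.73
tool_pos: [425.0, -94.1, 72.5]
tcp_rot: [-90.1, -0.2, -0.1]
ft_force: [0.6, -1.1, 7.4]
finger_gap: 39.8
```

Request:
move_arm:
  motion: "0 0 2 0 0 0; 0 0 5 0 0 0; 0 0 9 0 0 0; 0 0 13 0 0 0; 0 0 16 0 0 0; 0 0 16 0 0 0"

```text
time: 12.23
tool_pos: [427.0, -94.6, 238.9]
tcp_rot: [-90.2, -0.7, -0.0]
ft_force: [1.2, 0.8, -0.8]
finger_gap: 40.0
```

Jar gripped (39.8 mm). Carrying it to the near slot: jar axis to x≈390, y≈-234.

Request:
move_arm:
  motion: "-3.4 -14 0 0 0 1; -3.4 -14 0 0 0 1; -3.4 -14 0 0 0 1; -3.4 -14 0 0 0 1; -3.4 -14 0 0 0 1; -3.4 -14 0 0 0 1"

```text
time: 12.73
tool_pos: [389.0, -234.2, 230.2]
tcp_rot: [-90.0, 0.0, 0.8]
ft_force: [-0.6, 0.1, -1.0]
finger_gap: 39.7
```

```bash
python3 - <<'E'
from h import *
s=snap('wrist','w5.png');t=readout.sense();print(t['tool_pos'],t['tcp_rot'],t['finger_gap'])
cv2.imwrite('pics/w5b.png',s['image'])
E
```

```text
[ 389.37809827 -233.3648324   230.26841244] [-8.99401923e+01  2.93397548e-02  8.78688699e-01] 39.471795697313375
```

View pics/w5b.png

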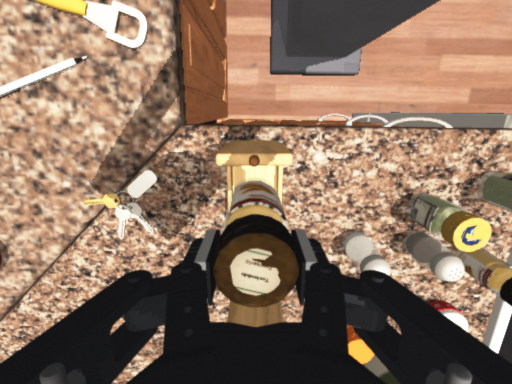

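```bash
python3 - <<'E'
from h import *
s=load('w5')
print('pin',atz(s,254,159,132),'panel corners',atz(s,218,155,122),atz(s,293,155,122),atz(s,217,163,122),atz(s,292,164,122),'cap',atz(s,256,276,263))
E
```

```text
pin [ 358.1 -235.2  132. ] panel corners [ 356.6 -268.4  122. ] [ 355.6 -199.4  122. ] [ 364.  -269.5  122. ] [ 364.  -199.9  122. ] cap [ 390.4 -233.4  263. ]
```

Near pin at (254,159), i.e. (358,-235). Inner panel face at x≈365; the jar axis at 390 leaves about 5 mm. Lowering.

Request:
move_arm:
  motion: "0 0 -4 0 0 0; 0 0 -8 0 0 0; 0 0 -11 0 0 0; 0 0 -13 0 0 0; 0 0 -14 0 0 0; 0 0 -14.4 0 0 0; 0 0 -14.4 0 0 0; 0 0 -14.4 0 0 0"

```text
time: 13.45
tool_pos: [390.7, -233.7, 88.2]
tcp_rot: [-90.1, -0.1, 1.0]
ft_force: [0.5, -0.1, -1.3]
finger_gap: 39.5
```

Request:
move_arm:
  motion: "0 0 -0.1 0 0 0; 0 0 -0.2 0 0 0; 0 0 -0.3 0 0 0; 0 0 -0.3 0 0 0"

```text
time: 13.78
tool_pos: [389.9, -233.7, 84.2]
tcp_rot: [-90.0, -0.0, 1.0]
ft_force: [-0.4, -0.3, -0.5]
finger_gap: 39.9
```

Request:
move_arm:
  motion: "0 0 -0.1 0 0 0; 0 0 -0.1 0 0 0; 0 0 -0.15 0 0 0"

```text
time: 14.03
tool_pos: [389.8, -233.6, 82.6]
tcp_rot: [-90.0, -0.0, 1.0]
ft_force: [-1.6, 1.1, 4.9]
finger_gap: 40.1
```

Request:
move_arm:
  motion: "0 0 0 0 0 0; 0 0 0 0 0 0; 0 0 0 0 0 0; 0 0 0 0 0 0; 0 0 1 0 0 0; 0 0 4 0 0 0; 0 0 8 0 0 0; 0 0 12 0 0 0; 0 0 15 0 0 0; 0 0 15 0 0 0"
  fingers: 6.5

```text
time: 14.87
tool_pos: [392.6, -235.7, 241.1]
tcp_rot: [-90.4, -0.6, 1.0]
ft_force: [1.0, -1.1, 0.9]
finger_gap: 65.2
```

Request:
move_arm:
  motion: "13 32 0 0 0 -1; 13 32 0 0 0 -1; 13 32 0 0 0 -1; 13 32 0 0 0 -1; 13 32 0 0 0 -1; 13 32 0 0 0 -1; 13 32 0 0 0 -1; 13 32 0 0 0 -1; 13 32 0 0 0 -1; 13 32 0 0 0 -1"

```text
time: 15.7
tool_pos: [520.1, 89.6, 232.5]
tcp_rot: [-90.0, 0.0, 0.2]
ft_force: [0.4, 0.4, 0.1]
finger_gap: 65.1
```

```bash
python3 - <<'E'
from h import *
s=snap('wrist','w6.png');t=readout.sense();print(t['tool_pos'],t['tcp_rot'],t['finger_gap'])
cv2.imwrite('pics/w6b.png',s['image'])
for p in [(520,87,105),(412,98,96),(445,5,96)]:print(proj(s,p))
E
```

```text
[519.67025331  87.6842451  232.38703831] [-9.00184966e+01  2.66007046e-02  1.38734156e-01] 64.92318352909703
[252.2 184.1]
[264.   70.6]
[168.2 107. ]
```

View pics/w6b.png

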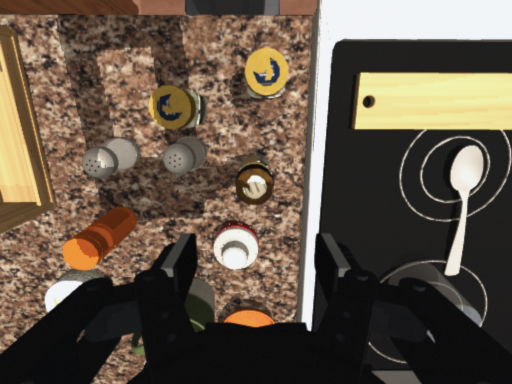

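Predicted d1 cap (252,184), seen (255,184), so the position is right within 3 mm. Gripping.

Request:
move_arm:
  motion: "0 0.1 -4 0 0 0; 0 0.1 -8 0 0 0; 0 0.1 -11 0 0 0; 0 0.1 -13.5 0 0 0; 0 0.1 -15 0 0 0; 0 0.1 -16 0 0 0; 0 0.1 -16 0 0 0; 0 0.1 -16 0 0 0"

```text
time: 16.42
tool_pos: [519.7, 86.5, 72.8]
tcp_rot: [-90.0, 0.0, -0.1]
ft_force: [0.4, 0.3, -0.4]
finger_gap: 64.6
```

Request:
move_arm:
  motion: "0 0 0 0 0 0; 0 0 0 0 0 0; 0 0 0 0 0 0; 0 0 0 0 0 0; 0 0 0 0 0 0; 0 0 0 0 0 0; 0 0 0 0 0 0"
  fingers: 0

```text
time: 17.0
tool_pos: [521.3, 87.5, 74.4]
tcp_rot: [-90.0, -0.2, -0.0]
ft_force: [-1.5, -1.1, 6.4]
finger_gap: 39.8
```

Request:
move_arm:
  motion: "0 0 2 0 0 0; 0 0 5 0 0 0; 0 0 9 0 0 0; 0 0 13 0 0 0; 0 0 16 0 0 0; 0 0 16 0 0 0; 0 0 16 0 0 0"

```text
time: 17.58
tool_pos: [521.3, 87.7, 235.5]
tcp_rot: [-90.0, -0.3, -0.0]
ft_force: [0.2, -0.6, -3.0]
finger_gap: 39.3
```

Request:
move_arm:
  motion: "-8.4 -32.1 0 0 0 1; -8.4 -32.1 0 0 0 1; -8.4 -32.1 0 0 0 1; -8.4 -32.1 0 0 0 1; -8.4 -32.1 0 0 0 1; -8.4 -32.1 0 0 0 1; -8.4 -32.1 0 0 0 1; -8.4 -32.1 0 0 0 1; -8.4 -32.1 0 0 0 1; -8.4 -32.1 0 0 0 1"

```text
time: 18.42
tool_pos: [434.0, -234.8, 230.2]
tcp_rot: [-89.9, 0.2, 0.7]
ft_force: [0.5, 0.0, -1.1]
finger_gap: 40.0
```

Request:
move_arm:
  motion: "0 0 0 0 0 0; 0 0 0 0 0 0"

```text
time: 18.58
tool_pos: [435.6, -232.1, 231.2]
tcp_rot: [-89.9, 0.1, 1.0]
ft_force: [0.5, -0.6, -1.6]
finger_gap: 39.4
```

```bash
python3 - <<'E'
from h import *
s=snap('wrist','w7.png');t=readout.sense();print(t['tool_pos'],t['tcp_rot'],t['finger_gap'])
cv2.imwrite('pics/w7b.png',s['image'])
E
```

```text
[ 435.8554128  -232.03381392  231.53597188] [-8.99439403e+01  5.31271270e-02  1.06655619e+00] 39.405792647781766
```

View pics/w7b.png

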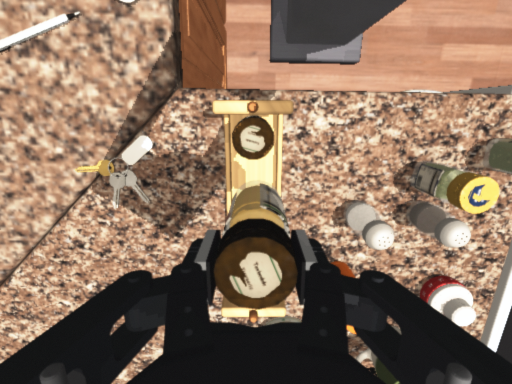

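Jar 1 stands upright in the rack, cap at (253,137); near pin (253,107), far pin (254,319), held cap (255,276).

```bash
python3 - <<'E'
from h import *
s=load('w7')
print('pinN',atz(s,253,106,132),'pinF',atz(s,254,319,132),'jar1',atz(s,253,137,115),'held',atz(s,255,276,263))
E
```

```text
pinN [ 359.8 -234.8  132. ] pinF [ 577.1 -230.4  132. ] jar1 [ 387.  -234.5  115. ] held [ 437.6 -231.7  263. ]
```

Request:
move_arm:
  motion: "-0.2 -0.1 -4 0 0 0; -0.2 -0.1 -8 0 0 0; -0.2 -0.1 -11 0 0 0; -0.2 -0.1 -13 0 0 0; -0.2 -0.1 -14 0 0 0; -0.2 -0.1 -14.5 0 0 0; -0.2 -0.1 -14.5 0 0 0; -0.2 -0.1 -14.5 0 0 0"

```text
time: 19.3
tool_pos: [434.8, -234.7, 88.7]
tcp_rot: [-90.1, -0.1, 1.0]
ft_force: [-0.2, -0.3, -1.1]
finger_gap: 39.5
```

Request:
move_arm:
  motion: "0 0 -0.1 0 0 0; 0 0 -0.2 0 0 0; 0 0 -0.25 0 0 0; 0 0 -0.25 0 0 0"

```text
time: 19.63
tool_pos: [434.0, -234.8, 85.4]
tcp_rot: [-90.0, -0.0, 1.0]
ft_force: [0.8, -0.5, -1.2]
finger_gap: 39.5
```

Request:
move_arm:
  motion: "0 0 -0.1 0 0 0; 0 0 -0.15 0 0 0; 0 0 -0.2 0 0 0"

```text
time: 19.88
tool_pos: [434.5, -234.9, 84.4]
tcp_rot: [-90.0, -0.1, 1.0]
ft_force: [-3.2, 3.9, 14.9]
finger_gap: 39.6
```

Request:
move_arm:
  motion: "0 0 0 0 0 0; 0 0 0 0 0 0; 0 0 0 0 0 0; 0 0 0 0 0 0; 0 0 1 0 0 0; 0 0 4 0 0 0; 0 0 8 0 0 0; 0 0 12 0 0 0; 0 0 15 0 0 0; 0 0 15 0 0 0"
  fingers: 6.5

```text
time: 20.72
tool_pos: [436.7, -236.5, 241.9]
tcp_rot: [-90.4, -0.6, 1.0]
ft_force: [1.0, 0.6, 0.0]
finger_gap: 65.2
```

Next is the mustard jar at (445,6.5). Its flats are turned about -20°, so I'll turn the gripper to match.

Request:
move_arm:
  motion: "1.1 24.1 0 0 0 -21; 1.1 24.1 0 0 0 -21; 1.1 24.1 0 0 0 -21; 1.1 24.1 0 0 0 -21; 1.1 24.1 0 0 0 -21; 1.1 24.1 0 0 0 -21; 1.1 24.1 0 0 0 -21; 1.1 24.1 0 0 0 -21; 1.1 24.1 0 0 0 -21"

```text
time: 21.47
tool_pos: [444.7, 6.4, 233.1]
tcp_rot: [-90.0, -0.0, -19.9]
ft_force: [0.5, -0.2, -0.3]
finger_gap: 64.8
```

```bash
python3 - <<'E'
from h import *
s=snap('wrist','w8.png');t=readout.sense();print(t['tool_pos'],t['tcp_rot'],t['finger_gap'])
p=proj(s,(445,6.5,96));print(p)
hsv=cv2.cvtColor(s['image'],cv2.COLOR_BGR2HSV);m=cv2.inRange(hsv,(20,120,120),(33,255,255))
n,l,st,c=cv2.connectedComponentsWithStats(m)
for i in range(1,n):
    if st[i,4]>250:print(st[i],c[i].round(),atz(s,*c[i],96))
E
```

```text
[444.73403909   5.62181356 232.99011899] [-9.00314522e+01 -1.94274648e-02 -2.00480662e+01] 65.39299196383176
[255.  182.2]
[ 312  100   42   43 1119] [332. 120.] [411.5  99.3  96. ]
[236 162  39  39 938] [256. 181.] [443.7   7.7  96. ]
```

Request:
move_arm:
  motion: "-0.1 0.1 -4 0 0 0; -0.1 0.1 -8 0 0 0; -0.1 0.1 -11 0 0 0; -0.1 0.1 -14 0 0 0; -0.1 0.1 -16 0 0 0; -0.1 0.1 -16.7 0 0 0; -0.1 0.1 -16.7 0 0 0; -0.1 0.1 -16.7 0 0 0"

```text
time: 22.18
tool_pos: [444.2, 6.4, 66.6]
tcp_rot: [-90.0, -0.0, -20.1]
ft_force: [1.3, -0.3, 0.3]
finger_gap: 65.1
```

Request:
move_arm:
  motion: "0 0 0 0 0 0; 0 0 0 0 0 0; 0 0 0 0 0 0; 0 0 0 0 0 0; 0 0 0 0 0 0; 0 0 0 0 0 0; 0 0 0 0 0 0"
  fingers: 0

```text
time: 22.77
tool_pos: [445.4, 7.1, 67.9]
tcp_rot: [-90.0, -0.2, -20.0]
ft_force: [-0.8, -2.7, 7.8]
finger_gap: 40.3
```

Request:
move_arm:
  motion: "0 0 2 0 0 0; 0 0 5 0 0 0; 0 0 9 0 0 0; 0 0 13 0 0 0; 0 0 16.5 0 0 0; 0 0 16.5 0 0 0; 0 0 16.5 0 0 0"

```text
time: 23.35
tool_pos: [445.6, 7.4, 234.4]
tcp_rot: [-89.9, -0.4, -20.0]
ft_force: [0.2, 0.9, -1.6]
finger_gap: 40.0
```

Request:
move_arm:
  motion: "3.9 -23.9 0 0 0 21; 3.9 -23.9 0 0 0 21; 3.9 -23.9 0 0 0 21; 3.9 -23.9 0 0 0 21; 3.9 -23.9 0 0 0 21; 3.9 -23.9 0 0 0 21; 3.9 -23.9 0 0 0 21; 3.9 -23.9 0 0 0 21; 3.9 -23.9 0 0 0 21"

```text
time: 24.1
tool_pos: [481.8, -231.1, 229.0]
tcp_rot: [-89.9, 0.1, 0.9]
ft_force: [-0.6, 0.1, -0.2]
finger_gap: 40.7
```

```bash
python3 - <<'E'
from h import *
s=snap('wrist','w9.png');t=readout.sense();print(t['tool_pos'],t['tcp_rot'],t['finger_gap'])
cv2.imwrite('pics/w9b.png',s['image'])
E
```

```text
[ 482.05826717 -230.345919    229.46161647] [-89.89650231   0.11057746   0.96204931] 40.61363722848614
```

View pics/w9b.png

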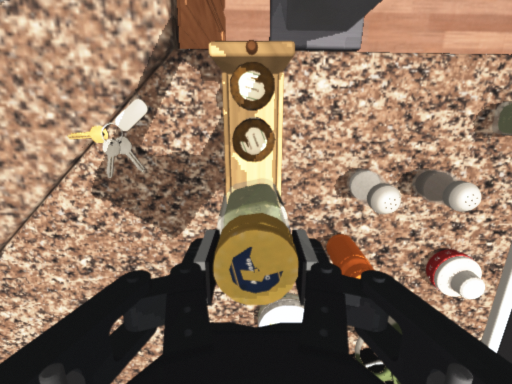

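Jars 1 and 2 stand in the row at (253,86) and (253,139); the held cap is at (256,275).

```bash
python3 - <<'E'
from h import *
s=load('w9')
print('pinN',atz(s,252,46,132),'j1',atz(s,253,86,115),'j2',atz(s,253,139,115),'held',atz(s,256,275,258))
E
```

```text
pinN [ 360.7 -234.9  132. ] j1 [ 388.8 -233.8  115. ] j2 [ 434.7 -233.2  115. ] held [ 485.2 -230.2  258. ]
```

Request:
move_arm:
  motion: "-0.2 -0.1 -4 0 0 0; -0.2 -0.1 -8 0 0 0; -0.2 -0.1 -11 0 0 0; -0.2 -0.1 -13 0 0 0; -0.2 -0.1 -14.5 0 0 0; -0.2 -0.1 -15 0 0 0; -0.2 -0.1 -15 0 0 0; -0.2 -0.1 -15 0 0 0"

```text
time: 24.82
tool_pos: [481.0, -231.3, 81.3]
tcp_rot: [-90.0, -0.0, 1.1]
ft_force: [0.8, 0.4, -0.6]
finger_gap: 40.2
```

Request:
move_arm:
  motion: "0 0 -0.1 0 0 0; 0 0 -0.2 0 0 0; 0 0 -0.2 0 0 0; 0 0 -0.2 0 0 0"

```text
time: 25.15
tool_pos: [480.9, -232.5, 79.2]
tcp_rot: [-90.0, -0.0, 1.0]
ft_force: [-0.1, -0.2, -1.2]
finger_gap: 40.5
```

Request:
move_arm:
  motion: "0 0 -0.1 0 0 0; 0 0 -0.2 0 0 0; 0 0 -0.2 0 0 0"

```text
time: 25.4
tool_pos: [481.4, -232.9, 78.0]
tcp_rot: [-90.0, -0.1, 1.0]
ft_force: [-2.1, 1.2, 6.5]
finger_gap: 40.5
```

Request:
move_arm:
  motion: "0 0 0 0 0 0; 0 0 0 0 0 0; 0 0 0 0 0 0; 0 0 0 0 0 0; 0 0 1 0 0 0; 0 0 4 0 0 0; 0 0 8 0 0 0; 0 0 12 0 0 0; 0 0 15.5 0 0 0; 0 0 15.5 0 0 0"
  fingers: 6.5

```text
time: 26.23
tool_pos: [484.1, -234.6, 242.0]
tcp_rot: [-90.4, -0.7, 1.0]
ft_force: [1.2, -0.9, 0.1]
finger_gap: 65.0
```

Request:
move_arm:
  motion: "-6.8 33.1 0 0 0 -7; -6.8 33.1 0 0 0 -7; -6.8 33.1 0 0 0 -7; -6.8 33.1 0 0 0 -7; -6.8 33.1 0 0 0 -7; -6.8 33.1 0 0 0 -7; -6.8 33.1 0 0 0 -7; -6.8 33.1 0 0 0 -7; -6.8 33.1 0 0 0 -7; -6.8 33.1 0 0 0 -7"

```text
time: 27.07
tool_pos: [412.1, 100.7, 232.3]
tcp_rot: [-90.0, -0.0, -5.7]
ft_force: [0.2, -0.2, 0.0]
finger_gap: 65.0
```

```bash
cat >> h.py <<'E'
def yellow(s,z=96):
    hsv=cv2.cvtColor(s['image'],cv2.COLOR_BGR2HSV);m=cv2.inRange(hsv,(20,120,120),(33,255,255))
    n,l,st,c=cv2.connectedComponentsWithStats(m)
    for i in range(1,n):
        if st[i,4]>250:print(st[i],c[i].round(),atz(s,*c[i],z))
E
python3 - <<'E'
from h import *
s=snap('wrist','w10.png');t=readout.sense();print(t['tool_pos'],t['tcp_rot'],t['finger_gap']);yellow(s)
E
```

```text
[412.59089617  99.1452273  232.23371799] [-9.00169319e+01 -4.64782735e-02 -5.85950810e+00] 64.29833670390337
[235 163  39  38 886] [254. 181.] [410.6  99.7  96. ]
```

Request:
move_arm:
  motion: "-0.2 0.1 -4 0 0 0; -0.2 0.1 -8 0 0 0; -0.2 0.1 -11 0 0 0; -0.2 0.1 -14 0 0 0; -0.2 0.1 -16 0 0 0; -0.2 0.1 -16.6 0 0 0; -0.2 0.1 -16.6 0 0 0; -0.2 0.1 -16.6 0 0 0"

```text
time: 27.78
tool_pos: [411.5, 98.5, 66.8]
tcp_rot: [-90.0, -0.0, -6.1]
ft_force: [0.3, -0.3, 0.0]
finger_gap: 64.7
```

Request:
move_arm:
  motion: "0 0 0 0 0 0; 0 0 0 0 0 0; 0 0 0 0 0 0; 0 0 0 0 0 0; 0 0 0 0 0 0; 0 0 0 0 0 0; 0 0 0 0 0 0"
  fingers: 0

```text
time: 28.37
tool_pos: [412.4, 99.5, 67.9]
tcp_rot: [-90.0, -0.2, -6.0]
ft_force: [-1.4, -0.3, 5.9]
finger_gap: 40.4
```

Request:
move_arm:
  motion: "0 0 2 0 0 0; 0 0 5 0 0 0; 0 0 9 0 0 0; 0 0 13 0 0 0; 0 0 16.5 0 0 0; 0 0 16.5 0 0 0; 0 0 16.5 0 0 0"

```text
time: 28.95
tool_pos: [412.6, 99.8, 234.4]
tcp_rot: [-89.9, -0.4, -6.0]
ft_force: [-0.4, -0.2, -2.3]
finger_gap: 40.3
```

Request:
move_arm:
  motion: "12.1 -33.1 0 0 0 7; 12.1 -33.1 0 0 0 7; 12.1 -33.1 0 0 0 7; 12.1 -33.1 0 0 0 7; 12.1 -33.1 0 0 0 7; 12.1 -33.1 0 0 0 7; 12.1 -33.1 0 0 0 7; 12.1 -33.1 0 0 0 7; 12.1 -33.1 0 0 0 7; 12.1 -33.1 0 0 0 7"

```text
time: 29.78
tool_pos: [531.3, -235.9, 228.1]
tcp_rot: [-90.0, 0.2, 0.7]
ft_force: [1.1, 0.3, -1.1]
finger_gap: 40.6
```

Request:
move_arm:
  motion: "0 0 0 0 0 0; 0 0 0 0 0 0; 0 0 0 0 0 0"

```text
time: 30.03
tool_pos: [531.2, -230.2, 230.0]
tcp_rot: [-89.9, 0.1, 1.0]
ft_force: [0.8, 0.1, -0.3]
finger_gap: 40.2
```

```bash
python3 - <<'E'
from h import *
s=snap('wrist','w11.png');t=readout.sense();print(t['tool_pos'],t['tcp_rot'],t['finger_gap']);yellow(s,106);yellow(s,259)
E
```

```text
[ 531.37782789 -230.15882528  230.39119019] [-8.99673315e+01  3.55454087e-02  1.03873243e+00] 40.27692054453059
[ 231  113   43   43 1098] [252. 133.] [ 479.9 -233.2  106. ]
[ 214  230   84   75 3896] [254. 265.] [ 622.8 -229.7  106. ]
[354 233  34  31 825] [371. 248.] [ 599.4 -103.4  106. ]
[ 231  113   43   43 1098] [252. 133.] [ 468.1 -232.   259. ]
[ 214  230   84   75 3896] [254. 265.] [ 529.3 -230.4  259. ]
[354 233  34  31 825] [371. 248.] [ 519.3 -176.4  259. ]
```

Request:
move_arm:
  motion: "-0.2 -0.1 -4 0 0 0; -0.2 -0.1 -8 0 0 0; -0.2 -0.1 -11 0 0 0; -0.2 -0.1 -13 0 0 0; -0.2 -0.1 -14.5 0 0 0; -0.2 -0.1 -15 0 0 0; -0.2 -0.1 -15 0 0 0; -0.2 -0.1 -15 0 0 0"

```text
time: 30.75
tool_pos: [530.1, -231.9, 81.6]
tcp_rot: [-90.0, -0.0, 1.0]
ft_force: [0.8, -0.4, -1.0]
finger_gap: 40.2
```

Request:
move_arm:
  motion: "0 0 -0.1 0 0 0; 0 0 -0.2 0 0 0; 0 0 -0.2 0 0 0; 0 0 -0.2 0 0 0"

```text
time: 31.08
tool_pos: [529.9, -232.6, 79.2]
tcp_rot: [-90.0, -0.0, 1.0]
ft_force: [-0.8, -0.3, -0.6]
finger_gap: 39.9
```

Request:
move_arm:
  motion: "0 0 -0.1 0 0 0; 0 0 -0.2 0 0 0; 0 0 -0.2 0 0 0"

```text
time: 31.33
tool_pos: [530.4, -232.8, 78.1]
tcp_rot: [-90.0, -0.1, 1.0]
ft_force: [-2.6, 1.2, 8.1]
finger_gap: 40.3
```

Request:
move_arm:
  motion: "0 0 0 0 0 0; 0 0 0 0 0 0; 0 0 0 0 0 0; 0 0 0 0 0 0; 0 0 1 0 0 0; 0 0 4 0 0 0; 0 0 8 0 0 0; 0 0 12 0 0 0; 0 0 15.5 0 0 0; 0 0 15.5 0 0 0"
  fingers: 6.5

```text
time: 32.17
tool_pos: [533.3, -234.4, 242.5]
tcp_rot: [-90.4, -0.7, 1.0]
ft_force: [0.7, -0.3, 2.1]
finger_gap: 65.4
```

Request:
move_arm:
  motion: "-9 0 4 0 0 0; -9 0 4 0 0 0; -9 0 4 0 0 0; -9 0 4 0 0 0; -9 0 4 0 0 0"

```text
time: 32.58
tool_pos: [439.7, -232.9, 273.1]
tcp_rot: [-90.1, -0.1, 0.9]
ft_force: [0.3, -1.0, -1.1]
finger_gap: 65.4
```

```bash
python3 - <<'E'
from h import *
s=snap('wrist','w12.png');t=readout.sense();print(t['tool_pos'],t['tcp_rot'],t['finger_gap']);yellow(s,106)
b=snap('side','d12.png')['image'];cv2.imwrite('pics/w12b.png',np.hstack([s['image'],cv2.resize(b,(288,216))[np.r_[0:216,[215]*168]]]))
E
```

```text
[ 439.97358541 -232.61263069  272.21040103] [-9.00331438e+01 -6.89726635e-02  9.34413038e-01] 64.88855646830469
[237 193  35  33 687] [254. 208.] [ 480.3 -233.4  106. ]
[239 231  32  30 621] [254. 245.] [ 529.5 -232.7  106. ]
```

View pics/w12b.png

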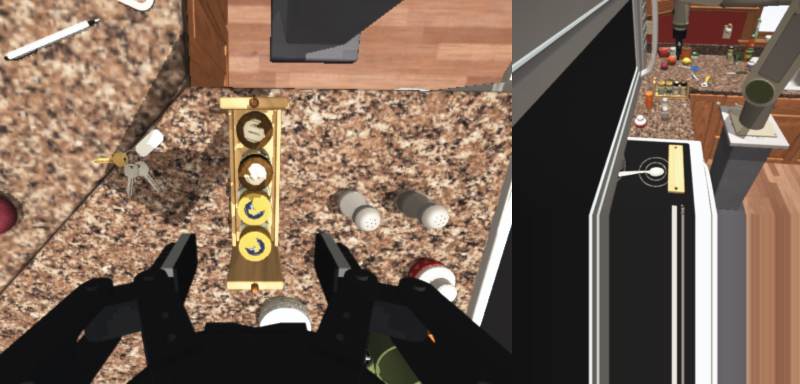

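All four jars are in a straight close row, and the board still lies on the hob. Going above it.

Request:
move_arm:
  motion: "0 30 0 0 0 -50; 0 30 0 0 0 -50; 0 30 0 0 0 -50; 0 30 0 0 0 -50; 0 30 0 0 0 -50; 0 30 0 0 0 -50; 0 30 0 0 0 -50; 0 30 0 0 0 -50; 0 30 0 0 0 -50"
  fingers: 8.54

```text
time: 33.43
tool_pos: [439.3, 72.4, 271.0]
tcp_rot: [-90.0, 0.1, -49.2]
ft_force: [-0.3, -0.1, 0.3]
finger_gap: 85.7
```

Request:
move_arm:
  motion: "-0.4 27 0 0 0 -41; -0.4 27 0 0 0 -41; -0.4 27 0 0 0 -41; -0.4 27 0 0 0 -41; -0.4 27 0 0 0 -41; -0.4 27 0 0 0 -41; -0.4 27 0 0 0 -41; -0.4 27 0 0 0 -41; -0.4 27 0 0 0 -41"

```text
time: 34.18
tool_pos: [434.6, 340.9, 270.0]
tcp_rot: [-90.1, -0.0, -89.8]
ft_force: [1.2, -0.2, 0.2]
finger_gap: 85.5
```

```bash
python3 - <<'E'
from h import *
q=load('w12');print('pinN',atz(q,254,102,132),'pinF',atz(q,255,289,132),[atz(q,254,130,115),atz(q,255,173,115)])
s=snap('wrist','w13.png');t=readout.sense();print(t['tool_pos'],t['tcp_rot'],t['finger_gap'])
hsv=cv2.cvtColor(s['image'],cv2.COLOR_BGR2HSV);m=cv2.inRange(hsv,(15,60,90),(35,255,255));m[:,:160]=0
n,l,st,c=cv2.connectedComponentsWithStats(m)
i=1+np.argmax(st[1:,4]);print(st[i],c[i])
for v in range(10,250,30):
    u=np.where(l[v]==i)[0]
    if len(u):print(v,atz(s,u[0],v,17.5)[:2],atz(s,u[-1],v,17.5)[:2])
cv2.imwrite('pics/w13b.png',s['image'])
E
```

```text
pinN [ 359.9 -235.2  132. ] pinF [ 575.  -230.9  132. ] [array([ 388. , -234.9,  115. ]), array([ 435.2, -233.1,  115. ])]
[434.95683536 339.06093695 270.22187777] [-9.01285474e+01 -8.62104126e-02 -8.98094170e+01] 85.24141305454907
[ 232   73   51  168 7715] [256.61723914 154.06843811]
100 [403.5 427.6] [469.2 427.9]
130 [402.8 387.5] [469.1 387.7]
160 [403.4 344.8] [468.9 345.1]
190 [402.5 299.3] [470.2 299.6]
220 [403.2 250.7] [468.5 251.1]
```

View pics/w13b.png

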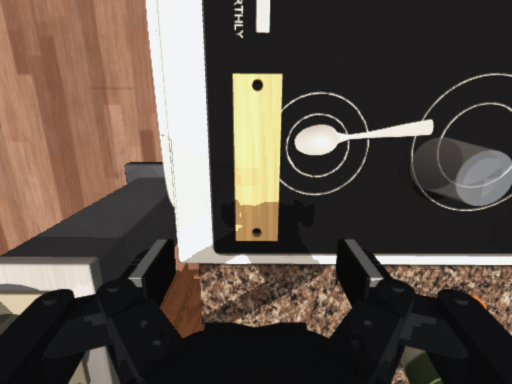

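Holes at (257,85) and (257,232) in this view; the board lies straight, clear of the spoon.

```bash
python3 - <<'E'
from h import *
s=load('w13');h1,h2=atz(s,257,85,17.5),atz(s,256.5,232,17.5);print(h1,h2,(h1+h2)/2,np.linalg.norm(h1-h2))
print(readout.sense()['tool_pos'])
E
```

```text
[436.3 446.9  17.5] [436.7 230.6  17.5] [436.5  338.75  17.5 ] 216.3003698563643
[434.95683536 339.06093695 270.22187777]
```

The board is undisturbed at (436.4,338.5). Re-gripping it.

Request:
move_arm:
  motion: "0.1 0 -4 0 0 0; 0.1 0 -8 0 0 0; 0.1 0 -12 0 0 0; 0.1 0 -16 0 0 0; 0.1 0 -20 0 0 0; 0.1 0 -23 0 0 0; 0.1 0 -25 0 0 0; 0.1 0 -25.8 0 0 0; 0.1 0 -26 0 0 0; 0.1 0 -26 0 0 0"

```text
time: 35.07
tool_pos: [437.1, 337.0, 12.1]
tcp_rot: [-90.0, -0.0, -90.1]
ft_force: [-0.0, 0.5, -0.0]
finger_gap: 85.7
```

Request:
move_arm:
  motion: "0 0 -0.2 0 0 0; 0 0 -0.4 0 0 0; 0 0 -0.5 0 0 0; 0 0 -0.5 0 0 0"

```text
time: 35.4
tool_pos: [437.2, 337.9, 7.6]
tcp_rot: [-89.9, 0.0, -90.0]
ft_force: [-0.5, 0.2, -1.3]
finger_gap: 85.6
```

Request:
move_arm:
  motion: "0 0 -0.2 0 0 0; 0 0 -0.4 0 0 0; 0 0 -0.5 0 0 0; 0 0 -0.5 0 0 0"

```text
time: 35.73
tool_pos: [436.4, 337.3, 1.4]
tcp_rot: [-90.0, -0.0, -90.0]
ft_force: [-0.3, 0.0, 1.0]
finger_gap: 84.9
```

Request:
move_arm:
  motion: "0 0 0 0 0 0; 0 0 0 0 0 0; 0 0 0 0 0 0; 0 0 0 0 0 0; 0 0 0 0 0 0; 0 0 0 0 0 0; 0 0 0 0 0 0; 0 0 0 0 0 0"
  fingers: 0
  squeeze: 60

```text
time: 36.4
tool_pos: [437.1, 337.8, 2.3]
tcp_rot: [-90.0, 0.0, -90.0]
ft_force: [0.1, 0.1, 5.2]
finger_gap: 63.8
```

Request:
move_arm:
  motion: "0 0 0.5 0 0 0; 0 0 1 0 0 0; 0 0 3 0 0 0; 0 0 7 0 0 0; 0 0 11 0 0 0; 0 0 15 0 0 0; 0 0 19 0 0 0; 0 0 23 0 0 0; 0 0 23 0 0 0; 0 0 23 0 0 0"

```text
time: 37.23
tool_pos: [438.2, 338.4, 235.5]
tcp_rot: [-89.7, 0.2, -90.0]
ft_force: [-0.1, 0.3, -2.8]
finger_gap: 64.1
```

Request:
move_arm:
  motion: "1.6 -29 0 0 0 50; 1.6 -29 0 0 0 50; 1.6 -29 0 0 0 50; 1.6 -29 0 0 0 50; 1.6 -29 0 0 0 50; 1.6 -29 0 0 0 50; 1.6 -29 0 0 0 50; 1.6 -29 0 0 0 50; 1.6 -29 0 0 0 50"

```text
time: 37.98
tool_pos: [451.4, 42.6, 229.2]
tcp_rot: [-90.3, 0.1, -39.8]
ft_force: [-0.2, 0.1, -1.9]
finger_gap: 64.0
```

Request:
move_arm:
  motion: "1.6 -28.1 0 0 0 41; 1.6 -28.1 0 0 0 41; 1.6 -28.1 0 0 0 41; 1.6 -28.1 0 0 0 41; 1.6 -28.1 0 0 0 41; 1.6 -28.1 0 0 0 41; 1.6 -28.1 0 0 0 41; 1.6 -28.1 0 0 0 41; 1.6 -28.1 0 0 0 41"

```text
time: 38.73
tool_pos: [467.1, -237.1, 228.9]
tcp_rot: [-90.0, 0.2, 0.7]
ft_force: [0.7, 0.1, -2.7]
finger_gap: 63.9
```

Request:
move_arm:
  motion: "0 0 -3 0 0 0; 0 0 -6 0 0 0; 0 0 -8 0 0 0; 0 0 -8 0 0 0; 0 0 -8 0 0 0; 0 0 -8 0 0 0; 0 0 -8 0 0 0; 0 0 -8 0 0 0"

```text
time: 39.4
tool_pos: [469.8, -234.0, 153.7]
tcp_rot: [-90.1, -0.1, 1.0]
ft_force: [-0.3, 0.4, -2.3]
finger_gap: 64.3
```

```bash
python3 - <<'E'
from h import *
s=snap('wrist','w14.png');t=readout.sense();print(t['tool_pos'],t['tcp_rot'],t['finger_gap'])
cv2.imwrite('pics/w14b.png',s['image'])
print(proj(s,(359.9,-235,132)),proj(s,(359.9,-235,160)))
E
```

```text
[ 469.65806321 -233.92642383  153.5114672 ] [-90.08723937  -0.13690819   0.9657112 ] 63.8835846844229
[255.9  36.9] [255.9  20.7]
```

View pics/w14b.png

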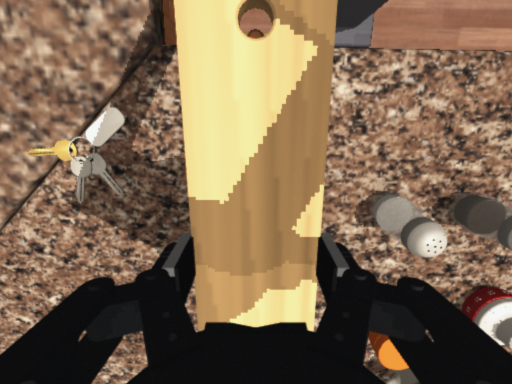

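Through the hole (256,18) the pin tip shows at (256,35), matching the predicted column 256. Checking the hole's x.

```bash
python3 - <<'E'
from h import *
s=load('w14');print(atz(s,256,18,168.7),atz(s,256,35,132))
g=cv2.cvtColor(s['image'],cv2.COLOR_BGR2HSV)[0:45,230:285]
m=cv2.inRange(g,(0,0,0),(179,255,130));n,l,st,c=cv2.connectedComponentsWithStats(m);print(st[1:][st[1:,4]>30])
E
```

```text
[ 361.3 -234.9  168.7] [ 359. -235.  132.]Traceback (most recent call last):
  File "<stdin>", line 3, in <module>
KeyError: 'image'
```

Request:
move_arm:
  motion: "-0.1 0 0 0 0 0; -0.1 0 -0.6 0 0 0; -0.1 0 -1.2 0 0 0; -0.1 0 -1.8 0 0 0; -0.1 0 -2.1 0 0 0; -0.1 0 -2.1 0 0 0; -0.1 0 -2.1 0 0 0"

```text
time: 40.03
tool_pos: [467.3, -233.3, 130.2]
tcp_rot: [-90.0, 0.1, 1.0]
ft_force: [-0.5, -0.7, -1.8]
finger_gap: 64.3
```

Request:
move_arm:
  motion: "0 0 -0.2 0 0 0; 0 0 -0.4 0 0 0; 0 0 -0.6 0 0 0; 0 0 -0.6 0 0 0"

```text
time: 40.37
tool_pos: [467.5, -233.4, 124.3]
tcp_rot: [-90.0, 0.0, 1.0]
ft_force: [-0.2, -0.5, -2.5]
finger_gap: 63.9
```

Request:
move_arm:
  motion: "0 0 -0.1 0 0 0; 0 0 -0.2 0 0 0; 0 0 -0.3 0 0 0; 0 0 -0.3 0 0 0"

```text
time: 40.7
tool_pos: [467.6, -233.4, 121.6]
tcp_rot: [-90.0, 0.0, 1.0]
ft_force: [-0.3, -0.8, -2.2]
finger_gap: 64.0
```

Request:
move_arm:
  motion: "0 0 -0.1 0 0 0; 0 0 -0.15 0 0 0; 0 0 -0.15 0 0 0"

```text
time: 40.95
tool_pos: [467.7, -233.5, 120.3]
tcp_rot: [-90.0, -0.0, 1.0]
ft_force: [0.0, 0.0, -2.1]
finger_gap: 63.8
```

Request:
move_arm:
  motion: "0 0 -0.1 0 0 0; 0 0 -0.2 0 0 0; 0 0 -0.2 0 0 0"

```text
time: 41.2
tool_pos: [467.8, -233.6, 120.2]
tcp_rot: [-90.0, -0.0, 1.0]
ft_force: [-8.2, 4.7, 14.9]
finger_gap: 64.0
```

Request:
move_arm:
  motion: "0 0 0 0 0 0; 0 0 0 0 0 0; 0 0 0 0 0 0; 0 0 0 0 0 0; 0 0 0.3 0 0 0; 0 0 2 0 0 0; 0 0 5 0 0 0; 0 0 9 0 0 0; 0 0 12 0 0 0; 0 0 12 0 0 0"
  fingers: 8.54

```text
time: 42.03
tool_pos: [470.7, -235.4, 246.6]
tcp_rot: [-90.4, -0.6, 1.0]
ft_force: [1.6, 0.2, 0.8]
finger_gap: 85.5
```

Request:
move_arm:
  motion: "2 14.6 3 0 0 -1; 2 14.6 3 0 0 -1; 2 14.6 3 0 0 -1; 2 14.6 3 0 0 -1; 2 14.6 3 0 0 -1; 2 14.6 3 0 0 -1; 2 14.6 3 0 0 -1"
  fingers: 6

```text
time: 42.62
tool_pos: [487.6, -87.7, 268.0]
tcp_rot: [-90.0, 0.0, -0.0]
ft_force: [-0.3, 0.5, 0.2]
finger_gap: 59.9
```

```bash
python3 - <<'E'
from h import *
s=snap('wrist','w15.png');t=readout.sense();print(t['tool_pos'],t['tcp_rot'],t['finger_gap'])
cv2.imwrite('pics/w15b.png',cv2.resize(s['image'],(800,600),interpolation=2))
for p in [(500,-84,89),(493.5,1.5,89),(360,-235,135),(576,-231,135)]:print(proj(s,p)*800/512)
E
```

```text
[487.47587659 -88.13705422 267.84420286] [-9.00135976e+01  3.77148398e-02 -6.38182923e-02] 59.74420351459182
[403.125 286.25 ]
[513.90625 277.96875]
[144.84375  73.28125]
[200.78125 403.59375]
```

View pics/w15b.png

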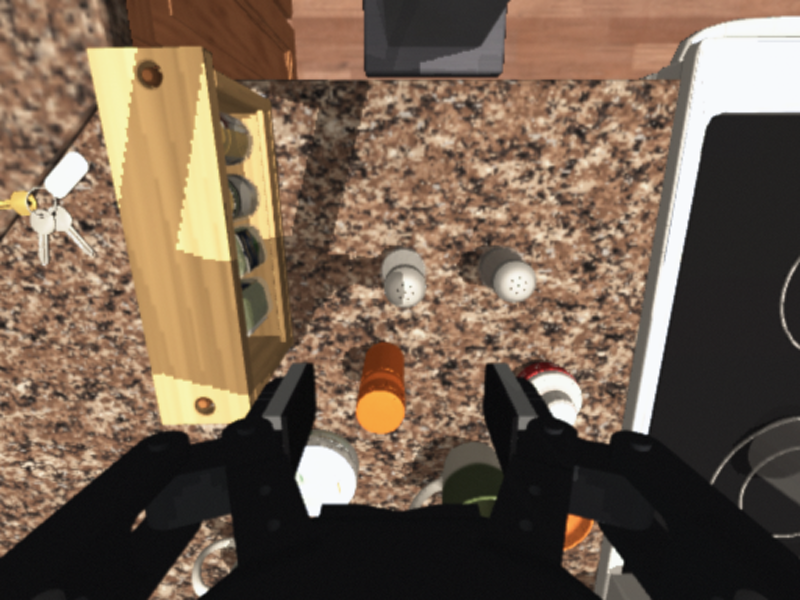

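The board sits with both pins in its holes, at (150,74) and (205,405). Shakers seen at (405,288) and (514,281), within 3 mm of the earlier estimates. Gripping the first.

Request:
move_arm:
  motion: "1.3 0.4 -4 0 0 0; 1.3 0.4 -8 0 0 0; 1.3 0.4 -12 0 0 0; 1.3 0.4 -16 0 0 0; 1.3 0.4 -19 0 0 0; 1.3 0.4 -20.6 0 0 0; 1.3 0.4 -20.7 0 0 0; 1.3 0.4 -20.7 0 0 0; 1.3 0.4 -20.7 0 0 0"

```text
time: 43.42
tool_pos: [501.6, -84.5, 62.6]
tcp_rot: [-90.0, -0.1, -0.1]
ft_force: [-0.3, -1.2, 0.7]
finger_gap: 60.0
```

Request:
move_arm:
  motion: "0 0 0 0 0 0; 0 0 0 0 0 0; 0 0 0 0 0 0; 0 0 0 0 0 0; 0 0 0 0 0 0; 0 0 0 0 0 0; 0 0 0 0 0 0"
  fingers: 0
  squeeze: 30

```text
time: 44.0
tool_pos: [502.3, -84.0, 63.4]
tcp_rot: [-90.1, -0.2, -0.0]
ft_force: [0.1, -0.8, 6.8]
finger_gap: 31.5
```

Request:
move_arm:
  motion: "0 0 2 0 0 0; 0 0 5 0 0 0; 0 0 9 0 0 0; 0 0 13 0 0 0; 0 0 17 0 0 0; 0 0 19 0 0 0; 0 0 19 0 0 0; 0 0 19 0 0 0"

```text
time: 44.67
tool_pos: [501.7, -83.7, 253.5]
tcp_rot: [-90.1, -0.2, -0.0]
ft_force: [-0.2, 0.9, -1.3]
finger_gap: 31.1
```

```bash
python3 - <<'E'
from h import *
s=snap('wrist','w16.png');t=readout.sense();print(t['tool_pos'],t['tcp_rot'],t['finger_gap'])
E
```

```text
[500.68329847 -83.44548901 251.2887393 ] [-9.00110779e+01 -3.47561651e-02 -3.16801151e-02] 31.374882866594277
```

Request:
move_arm:
  motion: "-0.7 -3 0 0 0 0; -0.7 -6 0 0 0 0; -0.7 -9 0 0 0 0; -0.7 -12 0 0 0 0; -0.7 -14 0 0 0 0; -0.7 -14.9 0 0 0 0; -0.7 -14.9 0 0 0 0; -0.7 -14.9 0 0 0 0; -0.7 -14.9 0 0 0 0"

```text
time: 45.47
tool_pos: [493.5, -231.2, 250.4]
tcp_rot: [-89.9, 0.1, 0.0]
ft_force: [0.5, -0.1, -0.4]
finger_gap: 31.4
```

Request:
move_arm:
  motion: "0 0 -2 0 0 0; 0 0 -4 0 0 0; 0 0 -4.5 0 0 0; 0 0 -4.7 0 0 0; 0 0 -4.7 0 0 0; 0 0 -4.7 0 0 0"

```text
time: 45.97
tool_pos: [494.3, -232.3, 205.5]
tcp_rot: [-90.0, -0.1, -0.0]
ft_force: [-0.2, 0.7, -0.7]
finger_gap: 31.7
```

```bash
python3 - <<'E'
from h import *
s=snap('wrist','w17.png');t=readout.sense();print(t['tool_pos'],t['tcp_rot'],t['finger_gap'],t['ft_force'])
im=np.hstack([cv2.resize(cv2.imread('pics/w16.png'),(400,300)),cv2.resize(s['image'],(400,300))]);cv2.imwrite('pics/w17b.png',im)
E
```

```text
[ 494.41684093 -232.5294338   205.77732599] [-9.00586603e+01 -1.02927583e-01 -9.61448467e-03] 31.486264927513247 [ 0.10508653 -0.1458748   0.35751681]
```

Request:
move_arm:
  motion: "0 0 -0.2 0 0 0; 0 0 -0.4 0 0 0; 0 0 -0.5 0 0 0; 0 0 -0.5 0 0 0"

```text
time: 46.35
tool_pos: [493.6, -232.5, 199.1]
tcp_rot: [-90.0, 0.0, -0.0]
ft_force: [0.3, -0.8, -1.8]
finger_gap: 31.5
```

Request:
move_arm:
  motion: "0 0 -0.1 0 0 0; 0 0 -0.2 0 0 0; 0 0 -0.2 0 0 0"

```text
time: 46.6
tool_pos: [494.2, -232.7, 198.5]
tcp_rot: [-90.0, -0.1, -0.0]
ft_force: [-1.4, 1.4, 5.5]
finger_gap: 31.5
```

Request:
move_arm:
  motion: "0 0 0 0 0 0; 0 0 0 0 0 0; 0 0 0 0 0 0; 0 0 0 0 0 0; 0 0 0.5 0 0 0; 0 0 2 0 0 0; 0 0 4 0 0 0; 0 0 6.5 0 0 0; 0 0 6.5 0 0 0; 0 0 6.5 0 0 0"
  fingers: 6

```text
time: 47.43
tool_pos: [494.7, -233.1, 264.7]
tcp_rot: [-90.1, -0.2, -0.0]
ft_force: [-0.5, 0.5, -0.3]
finger_gap: 60.2
```

Request:
move_arm:
  motion: "-1 23.4 0.5 0 0 0; -1 23.4 0.5 0 0 0; -1 23.4 0.5 0 0 0; -1 23.4 0.5 0 0 0; -1 23.4 0.5 0 0 0; -1 23.4 0.5 0 0 0; -1 23.4 0.5 0 0 0; -1 23.4 0.5 0 0 0; -1 23.4 0.5 0 0 0"

```text
time: 48.18
tool_pos: [483.4, 1.3, 266.5]
tcp_rot: [-90.0, 0.1, -0.0]
ft_force: [-0.6, 0.9, -0.5]
finger_gap: 60.2
```

```bash
python3 - <<'E'
from h import *
s=snap('wrist','w18.png');t=readout.sense();print(t['tool_pos'],t['finger_gap'])
p=proj(s,(495.5,1.5,89));print(p)
u,v=p.astype(int)
hsv=cv2.cvtColor(s['image'],cv2.COLOR_BGR2HSV);m=cv2.inRange(hsv,(0,0,150),(179,55,255));m=cv2.morphologyEx(m,cv2.MORPH_OPEN,np.ones((5,5)))
n,l,st,c=cv2.connectedComponentsWithStats(m)
for i in range(1,n):
    if 150<st[i,4]<4000:print(st[i],c[i].round(),atz(s,*c[i],86),atz(s,*c[i],221))
E
```

```text
[483.45730975   0.78944665 266.60792879] 59.9753180358602
[255.1 183.4]
[489 168  23  55 838] [501. 192.] [506.8 304.4  86. ] [467.1 178.4 221. ]
[255 172  17  24 306] [263. 183.] [496.3  11.   86. ] [460.9   7.2 221. ]
[  0 182  31  37 956] [ 14. 200.] [ 517.9 -298.7   86. ] [ 473.5 -173.4  221. ]
[481 225  22  58 516] [492. 258.] [598.2 315.7  86. ] [520.4 184.9 221. ]
[275 242  35  37 910] [293. 260.] [601.4  51.9  86. ] [522.2  31.1 221. ]
```

Request:
move_arm:
  motion: "1.2 0.2 -4 0 0 0; 1.2 0.2 -8 0 0 0; 1.2 0.2 -12 0 0 0; 1.2 0.2 -16 0 0 0; 1.2 0.2 -19 0 0 0; 1.2 0.2 -20.4 0 0 0; 1.2 0.2 -20.6 0 0 0; 1.2 0.2 -20.6 0 0 0; 1.2 0.2 -20.6 0 0 0"

```text
time: 48.98
tool_pos: [496.7, 2.6, 62.5]
tcp_rot: [-90.0, -0.1, -0.1]
ft_force: [-0.0, 0.6, 0.3]
finger_gap: 60.0
```

Request:
move_arm:
  motion: "0 0 0 0 0 0; 0 0 0 0 0 0; 0 0 0 0 0 0; 0 0 0 0 0 0; 0 0 0 0 0 0; 0 0 0 0 0 0; 0 0 0 0 0 0"
  fingers: 0

```text
time: 49.57
tool_pos: [497.4, 3.5, 63.2]
tcp_rot: [-90.0, -0.2, -0.0]
ft_force: [-0.1, 1.1, 6.2]
finger_gap: 32.8
```

Request:
move_arm:
  motion: "0 0 2 0 0 0; 0 0 5 0 0 0; 0 0 9 0 0 0; 0 0 13 0 0 0; 0 0 17 0 0 0; 0 0 19 0 0 0; 0 0 19 0 0 0; 0 0 19 0 0 0"

```text
time: 50.23
tool_pos: [496.7, 3.5, 253.2]
tcp_rot: [-90.0, -0.2, -0.0]
ft_force: [-0.0, 0.3, -0.9]
finger_gap: 32.2
```

Request:
move_arm:
  motion: "-3 0 0 0 0 0; -5.3 -3 0 0 0 0; -5.3 -7 0 0 0 0; -5.3 -11 0 0 0 0; -5.3 -15 0 0 0 0; -5.3 -19 0 0 0 0; -5.3 -22 0 0 0 0; -5.3 -23.6 0 0 0 0; -5.3 -23.6 0 0 0 0; -5.3 -23.6 0 0 0 0"

```text
time: 51.07
tool_pos: [441.5, -232.6, 248.9]
tcp_rot: [-89.9, 0.2, -0.2]
ft_force: [-0.1, 0.5, -1.5]
finger_gap: 32.6
```

Request:
move_arm:
  motion: "0 0 0 0 0 0; 0 0 -2 0 0 0; 0 0 -4 0 0 0; 0 0 -4.5 0 0 0; 0 0 -4.7 0 0 0; 0 0 -4.7 0 0 0; 0 0 -4.7 0 0 0"

```text
time: 51.65
tool_pos: [443.2, -232.3, 205.3]
tcp_rot: [-90.0, -0.1, 0.0]
ft_force: [0.1, -0.2, -0.3]
finger_gap: 32.4
```

Request:
move_arm:
  motion: "0 0 -0.2 0 0 0; 0 0 -0.3 0 0 0; 0 0 -0.4 0 0 0; 0 0 -0.4 0 0 0"

```text
time: 51.98
tool_pos: [442.7, -232.6, 200.4]
tcp_rot: [-90.0, -0.0, -0.0]
ft_force: [0.3, -0.5, -0.7]
finger_gap: 32.1
```

Request:
move_arm:
  motion: "0 0 -0.1 0 0 0; 0 0 -0.2 0 0 0; 0 0 -0.25 0 0 0; 0 0 -0.25 0 0 0"

```text
time: 52.32
tool_pos: [443.0, -232.6, 198.4]
tcp_rot: [-90.0, -0.1, -0.0]
ft_force: [-0.4, -0.1, 3.4]
finger_gap: 32.5
```

Request:
move_arm:
  motion: "0 0 0 0 0 0; 0 0 0 0 0 0; 0 0 0 0 0 0; 0 0 0 0 0 0; 0 0 0.5 0 0 0; 0 0 2 0 0 0; 0 0 4 0 0 0; 0 0 6.5 0 0 0; 0 0 8 0 0 0; 0 0 8 0 0 0"
  fingers: 6

```text
time: 53.15
tool_pos: [444.2, -233.5, 282.5]
tcp_rot: [-90.2, -0.3, -0.0]
ft_force: [0.9, -0.4, 0.8]
finger_gap: 59.7
```

Request:
move_arm:
  motion: "-2 13 2 0 0 0; -2 13 2 0 0 0; -2 13 2 0 0 0; -2 13 2 0 0 0; -2 13 2 0 0 0; -2 13 2 0 0 0; -2 13 2 0 0 0"

```text
time: 53.73
tool_pos: [422.6, -103.2, 297.1]
tcp_rot: [-90.0, 0.1, -0.1]
ft_force: [0.1, -1.1, -0.2]
finger_gap: 60.2
```

```bash
python3 - <<'E'
from h import *
s=snap('wrist','w19.png');a=snap('scene','s19.png');t=readout.sense();print(t['tool_pos'],t['finger_gap'])
w=cv2.resize(s['image'][0:300,0:300],(400,400),interpolation=2)
p=proj(a,(468,-233,80)).astype(int);print(p);x0,y0=max(p[0]-75,0),max(p[1]-75,0)
c=cv2.resize(a['image'][y0:y0+150,x0:x0+150],(400,400),interpolation=2)
print(x0,y0);cv2.imwrite('pics/w19b.png',np.hstack([w,c]))
E
```

```text
[ 422.57811554 -103.50296399  297.10190132] 60.28726157565573
[302 264]
227 189
```

The viewer limit is reached, so I'll check numerically.

```bash
python3 - <<'E'
from h import *
s=load('w19');im=cv2.imread('pics/w19.png');hsv=cv2.cvtColor(im,cv2.COLOR_BGR2HSV)
for p in [(442.5,-233,222),(493.5,-233,222),(442.5,-233,137),(493.5,-233,137)]:print(p,proj(s,p))
m=cv2.inRange(hsv,(0,0,110),(179,60,255));m=cv2.morphologyEx(m,cv2.MORPH_OPEN,np.ones((3,3)));m[:, :60]=0;m[:,260:]=0
n,l,st,c=cv2.connectedComponentsWithStats(m)
for i in range(1,n):
    if st[i,4]>120 and c[i][1]>80:print('grey',st[i],c[i].round(),atz(s,*c[i],218))
m=cv2.inRange(hsv,(15,60,90),(35,255,255));n,l,st,c=cv2.connectedComponentsWithStats(m)
i=1+np.argmax(st[1:,4]);print('board blob',st[i])
ys,xs=np.where(l==i);pts=np.c_[xs,ys].astype(np.float32)
q=cv2.approxPolyDP(cv2.convexHull(pts.astype(np.int32)),6,True)[:,0];print([(tuple(x),atz(s,*x,135)[:2]) for x in q])
for y in (360,576):
    print('expect pin',proj(s,(y,-235 if y==360 else -231,132)))
np.set_printoptions(linewidth=250)
u,v=proj(s,(360,-235,134)).astype(int);print(cv2.cvtColor(im,cv2.COLOR_BGR2GRAY)[v-8:v+9,u-10:u+11])
a=load('s19');A=cv2.imread('pics/s19.png')
for p in [(442.5,-233,180),(493.5,-233,180)]:print('scene',proj(a,p))
E
```

```text
(442.5, -233, 222) [103.8 222.4]
(493.5, -233, 222) [112.7 274.3]
(442.5, -233, 137) [142.8 193.8]
(493.5, -233, 137) [147.8 234.1]
grey [129 130  10  29 174] [133. 145.] [ 376.7 -201.2  218. ]
grey [ 61 141  27  27 451] [ 75. 154.] [ 384.3 -249.7  218. ]
grey [ 60 171  29  33 378] [ 70. 184.] [ 409.3 -258.2  218. ]
grey [132 197  20  20 227] [142. 206.] [ 428.8 -199.9  218. ]
grey [  93  203   68   58 2096] [127. 231.] [ 452.3 -216.4  218. ]
grey [101 257  37  27 669] [119. 269.] [ 490.8 -228.9  218. ]
grey [ 193  298   47   33 1037] [215. 313.] [ 539.2 -141.6  218. ]
board blob [ 101  102  104  180 8768]
[((np.int32(137), np.int32(281)), array([ 560.3, -255.1])), ((np.int32(101), np.int32(136)), array([ 376.9, -271.9])), ((np.int32(102), np.int32(108)), array([ 347.6, -266. ])), ((np.int32(190), np.int32(102)), array([ 341.6, -171.9])), ((np.int32(204), np.int32(132)), array([ 372.7, -158.7])), ((np.int32(204), np.int32(242)), array([ 505.1, -165.9]))]
expect pin [133.8 119.9]
expect pin [157.8 290. ]
[[187 189 189 188 185 174 185 182 173 169 165 185 228 231 236 238 239 239 239 239
[... 738 characters left out ...]
9 129 175 177 168 132  97  84  72  83 153 227 237]
 [178 180 184 183 167 131  90  76  84 120 167 170 158 120  92  79  72  97 173 228 238]
 [175 177 180 182 173 142 102  79  73  95 130 131 109  86  82  79  96 142 207 228 238]
 [174 175 177 183 185 164 125  96  86  92  91  88  83  80  79  99 151 183 208 227 237]
 [174 174 176 183 186 176 156 133 121 111 102  91  86  87  85 106 143 172 208 233 239]
 [174 174 176 181 187 186 176 171 184 151 124 109 103  97  87  90 121 188 226 237 239]
 [175 174 175 181 187 191 189 196 219 211 183 159 145 142 148 147 175 223 234 237 239]
 [176 174 175 180 186 191 197 215 225 235 233 226 213 212 221 221 226 232 235 237 238]]
scene [299.6 249.5]
scene [310.5 238.4]
```

Request:
move_arm:
  motion: "9 -12 2 0 0 0; 9 -12 2 0 0 0; 9 -12 2 0 0 0; 9 -12 2 0 0 0; 9 -12 2 0 0 0; 9 -12 2 0 0 0; 9 -12 2 0 0 0"

```text
time: 54.42
tool_pos: [512.2, -223.1, 316.8]
tcp_rot: [-89.9, 0.1, -0.1]
ft_force: [0.6, 0.2, -0.0]
finger_gap: 60.0
```

```bash
python3 - <<'E'
from h import *
snap('wrist','w20.png');snap('side','d20.png');print(readout.sense()['tool_pos'],readout.sense()['ft_force'])
for f in('w19','w20'):
    s=load(f);g=cv2.cvtColor(cv2.imread(f'pics/{f}.png'),cv2.COLOR_BGR2GRAY)
    for P in [(443,-233,218),(493.5,-233,218)]:
        p=proj(s,P);c=cv2.HoughCircles(cv2.GaussianBlur(g,(5,5),1),cv2.HOUGH_GRADIENT,1.5,8,param1=90,param2=18,minRadius=15,maxRadius=28)
        print(f,P,p)
        if c is not None:
            for u,v,r_ in c[0]:
                if np.hypot(u-p[0],v-p[1])<25:print('  ',u,v,r_.round(1),atz(s,u,v,214))
    for P in [(360,-235,133),(576,-231,133)]:
        u,v=proj(s,P).astype(int);print('pin',P,u,v,g[v-12:v+13:3,u-12:u+13:2].tolist() if f=='w20' and 12<v<372 else '')
E
```

```text
[ 512.17239418 -222.17680051  317.60703978] [-0.32415942  0.47220516  0.08584952]
w19 (443, -233, 218) [106.3 221.2]
   87.75 212.25 27.2 [ 436.2 -250.4  214. ]
   90.75 231.75 27.2 [ 454.9 -251.   214. ]
   110.25 212.25 27.2 [ 436.2 -230.6  214. ]
   110.25 222.75 20.6 [ 446.2 -232.1  214. ]
   84.75 219.75 27.2 [ 443.3 -254.3  214. ]
   98.25 215.25 25.5 [ 439.  -241.6  214. ]
   99.75 201.75 25.5 [ 426.4 -238.2  214. ]
   95.25 222.75 23.8 [ 446.1 -245.5  214. ]
   99.75 230.25 20.6 [ 453.4 -242.6  214. ]
   116.25 206.25 27.2 [ 430.6 -224.5  214. ]
   119.25 218.25 17.2 [ 441.9 -223.4  214. ]
   99.75 240.75 17.2 [ 463.8 -244.3  214. ]
w19 (493.5, -233, 218) [114.8 271.8]
   96.75 258.75 22.2 [ 482.2 -250.1  214. ]
   122.25 270.75 20.6 [ 495.  -228.2  214. ]
   119.25 255.75 20.6 [ 479.1 -228.8  214. ]
   113.25 281.25 27.2 [ 506.4 -238.4  214. ]
   102.75 252.75 17.2 [ 476.  -243.5  214. ]
   110.25 272.25 18.9 [ 496.6 -239.7  214. ]
   125.25 263.25 15.6 [ 487.  -224.3  214. ]
pin (360, -235, 133) 133 120 
pin (576, -231, 133) 157 290 
w20 (443, -233, 218) [242.7 114.4]
   24
[... 1201 characters left out ...]
], [158, 158, 159, 170, 172, 171, 166, 161, 155, 149, 146, 154, 151]]
pin (576, -231, 133) 248 221 [[241, 245, 245, 245, 242, 240, 240, 240, 239, 241, 240, 238, 238], [240, 245, 245, 245, 242, 239, 239, 239, 239, 240, 239, 238, 238], [240, 244, 244, 245, 242, 239, 240, 239, 239, 240, 239, 238, 238], [240, 244, 244, 245, 242, 230, 154, 108, 178, 227, 239, 238, 237], [240, 244, 244, 245, 234, 133, 175, 155, 174, 190, 191, 238, 237], [239, 244, 244, 244, 231, 114, 151, 121, 113, 90, 164, 238, 238], [239, 244, 244, 244, 241, 212, 132, 98, 107, 177, 234, 239, 237], [239, 243, 244, 245, 243, 239, 237, 237, 236, 239, 239, 239, 238], [229, 234, 235, 235, 233, 228, 221, 207, 204, 209, 214, 210, 217]]
```

Both views put the shaker tops at about (445,-231) and (495,-231): 50 mm apart, on the middle line, at standing height. Both pins show inside the board's holes, and the arm is clear. Handing in.

```bash
python3 -c "
from bench import r,readout
r.hand_in();print(readout.sense()['time'])"
```

```text
the job is handed in; nothing more can be done
the job is handed in; nothing more can be done
```

The job is done and handed in at about 54 s of the 208 s allowed; no verdict was reported. I laid the board on the hob, stood the four spice jars on the bottom shelf, seated the board again and put the two shakers on it.

**Jars:** They stand about 47, 45 and 49 mm apart, and the first is about 4 mm from the near panel. All were upright, both before the board went on and in the picture taken after seating.

**Board:** It went down without resistance to its seated height, and both pins show inside its holes. It was not knocked aside while on the hob.

**Shakers:** Their tops measure about (445,-231) and (495,-231) mm, so they are about 50 mm apart and within about 2 mm of the middle line.

**Checks that fell short:**
- I had used up the picture views by the end, so I checked the shakers and the final pin fit by numbers only. Circle detection gave several candidates per shaker, and I took the ones that agreed between two views.
- The gripper read 31–33 mm on the shakers' 34 mm band. It also read 1–2 mm low on the other things it held.

I did not touch the orange jar, timer, tub or spoon.

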